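Clamp a beech block in a latch jig

TASK

The beech block stands on end in the small wooden rack: lift it out, lay it flat on the bench and let go of it, then take it again by its two long sides and set it down flat in the clamping jig, centred between the fixed fence and the sliding jaw. Swing the wire bail over the block, hook it over the keeper on the jaw, then press the red lever over past centre, all the way down, so that the block is clamped. Leave the hand plane, the tin, the try square and the pliers where they are.

Things in the scene. Friction and masses are not known exactly. Their poses are not given: they have to be found in the camera images.
- jig: Clamping jig fixed to the bench: plywood bed (x -50 to 50, y -135 to 125 mm, 12 mm thick) with a fence, a sliding jaw (both aluminium) and a toggle latch. Origin on the bench under it. Its y axis runs along the bed from latch and fence to jaw and keeper; z up. Fence face at y = -6 mm, jaw face at y = +80 mm when open: a gap of 86 mm. Both are 64 mm wide.
- block_center (a point): Centre of the beech block, 55 x 80 x 32 mm along its x, y, z, about 0.12 kg. At first it stands on end in the rack, y axis upright, top 89 mm above the bench. Lying flat its z axis is upright (either way up). Held near the upper end across the 55 mm, leaned 45 degrees and set on its lower edge on the bench, it falls flat when let go.
- rack: Wooden rack fixed to the bench, 79 x 56 mm along its x, y, 26 mm high, origin under its centre; the pocket is 61 x 38 mm, its floor 9 mm above the bench. The block's 55 mm width lies along the rack's x (or reversed). The bench is free for 180 mm from the rack's centre towards world -y.
- jaw (a joint): How far the sliding jaw has moved from fully open towards the fence, m (0 to 0.012); slides with 1.5 N of friction. Clamped on the block it reads about 0.006.
- keeper (a point): Seat of the bail's bar in the keeper hook on the jaw: the bar's middle lies here when hooked; 58 mm up, axes as the jig's. Hook 30 mm wide along x: a post just on the -y side of the bar, a lip 5 to 9 mm above the seat reaching 3 mm past it to +y. Jaw top: 5 mm below the seat, 20 mm on to +y. The bar comes down beyond the lip (bar centre 10 to 15 mm past the seat); the lever then draws it under.
- lever (a joint): Lever angle, rad. Its angle above jig +y is this + 0.785: at 0 (stop) it leans 45 degrees up towards the keeper; it starts roughly upright, goes over to jig -y as it grows; dead centre 2.32, closed stop 2.705 (20 degrees below level). Stays where left (0.06 N m of friction: pulling the bail towards +y with 3 N draws it along); with the bail hooked the red end takes 3 to 5 N.
- lever_pivot (a point): Lever's pivot axis (along jig x), at jig y = -20 mm, 62 mm above the bench.
- lever_grip (a point): Middle of the lever's red grip, 80 mm from the pivot; the grip is 48 mm long (54 to 102 mm from the pivot), 24 mm wide along jig x, 12 mm thick.
- bail_pivot (a point): Axis (along jig x) on which the bail hangs on the lever, 24 mm from the lever's pivot towards the lever's end; the y axis of this point points along the bail towards its bar.
- yoke (a joint): Angle of the bail against the lever, rad. Bail's angle above jig +y = joint lever + joint yoke: 0 = level towards the keeper, over 1.57 = thrown back. It swings freely; at first it leans back on its stop at 1.05.
- bail_bar (a point): Middle of the bail's cross bar: steel wire, 6 mm thick, 48 mm wide along jig x, 126 mm from the bail's pivot. The bail's two legs are 48 mm apart and can stretch up to 15 mm on a spring of 4000 N/m.
- bail_tab (a point): Centre of the bail's black finger tab, a disc of 24 mm diameter, 12 mm thick along jig x, on a stalk from the middle of the bar: 24 mm beyond the bar and 24 mm above it when the bail is level. Pinched along jig x it can turn between the fingers while the bail swings.
- plane_mark (a point): Small wooden hand plane, 40 x 138 x 62 mm, bystander; point in its body 20 mm up.
- tin_mark (a point): Round metal tin, 56 mm across, 28 mm high, bystander; its centre.
- square_mark (a point): Try square, 161 x 130 x 17 mm, bystander; point 8 mm up.
- pliers_mark (a point): Red-handled pliers, 60 x 160 x 12 mm, bystander; its centre.
- nest (a point): Middle of the gap between fence and open jaw, on the bed's top, 12 mm above the bench; axes as the jig's. The block lies here, its 80 mm length along y. Fence and jaw faces are upright up to 22 mm above this point, with a 45 degree lead-in 6 mm wide above that. Beside the block the bed is flat for 22 mm on either side, nothing stands there.
Not all that is in view belongs to the job. What is shaped like the part that bears block_center but blue is not meant.

How it is judged:
By the outcome, as a careful person would: the job done as asked, in the order asked, and still so for the second after the job is handed in, with the robot touching nothing.
It also fails if it takes over 72 s, if anything falls off the work surface, if the arm or the gripper's body presses on something with over 40 N, if the wrist force passes 120 N, or if a joint passes its speed limit or range.

ROBOT

A 7-joint arm with a two-finger parallel gripper is mounted at the origin on a cart in front of the work surface, level with it; the furniture and walls round the work are solid. World frame = base frame: x ahead of the robot, y to its left, z up, the work surface at z = 0. Lengths are in m, angles in rad, forces in N, time in s.
With the tool pointing down it reaches from about 0.4 to 0.85 m from the base axis. Payload 4.5 kg.
Tool frame: the origin (TCP) lies on the centre line of the jaws, within the pads' length; the fingertips stand 8 mm ahead of it and the grasp point (between the pads) lies 11 mm behind it; z points along the fingers, x is the direction in which the jaws open and shut, and the axes are right-handed (so a half turn about z gives the same grasp; the last joint's range is limited). The gripper opens to 88 mm and grips with 3 to 60 N. Pads are 18 mm wide; open, the fingers measure 123 mm over their backs; the gripper's body (75 mm by 187 mm) begins 45 mm behind the grasp point.
Start: joints at [1.213, 0.689, -0.195, 1.565, 0.157, 0.902, -0.215], TCP at [0.239, -0.578, 0.247] pointing down, gripper open.
Joint ranges: [-3.01, 3.01], [-0.46, 2.08], [-1.47, 1.51], [0.13, 2.56], [-1, 4.14], [0.04, 2.09], [-2.66, 2.66]. Speed limits (rad/s): [2.57, 2.57, 3.14, 3.14, 3.14, 3.14, 3.14].

INTERFACE

Orientations are given as a unit quaternion [x, y, z, w].
In Python, from plant import get_state, snapshot, finish_job, boxes_of, pinpoint gives the robot as it stands.
- The arm moves only by the shell command python3 -m creep 'ROWS' [FORCE]. ROWS is JSON, a list of rows, each an object with "hand": the finger opening in m, from 0 to 0.0881; "slide": the shift along the tool's x, y, z in m, a list of three; "turn": the turn about the tool's z in degrees. A call has 1 to 5 rows; each row shifts and turns the commanded pose from where the row before left it, along the tool's axes as they then stand; what a row does not reach is not made up. A row lasts 1/8 s, in which the tool goes at most 62.5 mm and 10.7 degrees, less where a joint would pass 70% of its speed; a pose out of reach is approached as far as the arm can. A call is refused whole if a number of a shift passes 0.0625 or a number of a turn 10.7, either way. A call with a gripper value outside its range is refused whole. The fingers move at their own pace and stop on an object; FORCE is the grip in N (left out, the last holds). Time passes only in rows, so rows that do not move let the fingers close. It gives the time, the measured TCP pose, the force and the opening at its end, in the units of the state.
- get_state(): the state, without advancing time (a new reading comes with each control period).
- snapshot(name): name is "scene" or "top" or "wrist"; returns a dict with "frame" (384x512x3 uint8, red, green, blue), "depth" (384x512 float32, m along the optical axis (not along the pixel's ray), 0 where there is no reading), "mtx" (3x3 intrinsics, pixels), "k1" (the pictures are not rectified: a ray, as slopes to the right and down, at radius r is drawn at 1 + k1 r^2 times it, then the intrinsics apply), "camera_from_world" (4x4, takes a point from world to camera coordinates). Camera axes: x right, y down, z forward; pixel columns grow to the right and rows downward; lengths in m; the calibration is good to about 2 mm. A picture is of the moment at which its call begins.
- finish_job(): hands the job in, once; it reports no verdict.
Trained networks look in a picture, given as the dict that the camera call returned (one of the last four; its "shot" number tells which), for a name from the list of things; names that differ only in an ending like _2 or _b are one class to them, and where a whole thing is asked for, a point or a joint stands for the part that bears it (a point fixed in the world has none). Each returns a list of dicts, best first, with "conf" (0 to 1); they miss things now and then, are a little off and sometimes report something else, mostly with a low value. They report only what shows in the picture. A call takes as long as a camera call. They do not tell look-alikes from the thing itself.
- boxes_of(target, picture): "uv" ([column, row] in pixels, amid what is visible of it).
- pinpoint(target, picture): "uv" ([column, row] in pixels: a listed point, or the origin of a listed thing).
The state is a dict: "clock": time; "q": joint angles; "qd": joint speeds; "joint_torque": joint torques, N m; "tool_pos": TCP position; "eef_rot": TCP orientation; "contact_force": force on the tool from outside, world axes, zero at the start; "moment": the same for the moment, N m; "opening": opening from 0.0 (shut) to 1.0 (fully open).
Only numpy, scipy, OpenCV 4.12 (cv2) and the standard library are available. Lean on these libraries where they do the work, as an engineer would, in place of code of your own. Each camera call takes 0.05 s, during which the arm holds its last target.

## Working session

There is one attempt and no reset: what is moved stays moved. The work goes in short steps, Python scripts to look and compute and a shell command to move; the robot and the scene stay as the last step left them, time stands still between calls to the robot, and variables do not carry over. Pictures are saved under pics/ and viewed, and the job is handed in when it is done.

```bash
ls; mkdir -p pics
cat > h.py <<'E'
import numpy as np, cv2, json
from plant import get_state, snapshot, finish_job, boxes_of, pinpoint
from scipy.spatial.transform import Rotation as R
def save(p,name): cv2.imwrite('pics/'+name+'.png',cv2.cvtColor(p['frame'],cv2.COLOR_RGB2BGR))
def ray(p,uv):
    K=p['mtx'];d=np.array([(uv[0]-K[0,2])/K[0,0],(uv[1]-K[1,2])/K[1,1]])
    s=d.copy()
    for _ in range(20): s=d/(1+p['k1']*(s@s))
    return np.array([s[0],s[1],1.])
def w(p,pc):
    T=np.linalg.inv(p['camera_from_world']);return T[:3,:3]@pc+T[:3,3]
def atz(p,uv,z):
    o=w(p,np.zeros(3));d=w(p,ray(p,uv))-o
    return o+d*(z-o[2])/d[2]
def atd(p,uv,k=1):
    u,v=int(round(uv[0])),int(round(uv[1]))
    D=p['depth'][max(v-k,0):v+k+1,max(u-k,0):u+k+1];D=D[D>0]
    return w(p,ray(p,uv)*np.median(D)) if len(D) else None
def proj(p,P):
    c=p['camera_from_world'];q=c[:3,:3]@np.asarray(P)+c[:3,3];s=q[:2]/q[2];s=s*(1+p['k1']*(s@s))
    return np.array([p['mtx'][0,0]*s[0]+p['mtx'][0,2],p['mtx'][1,1]*s[1]+p['mtx'][1,2]])
E
cat > a.py <<'E'
from h import *
np.set_printoptions(precision=4,suppress=True)
s=get_state();print(s)
for n in ['scene','top','wrist']:
    p=snapshot(n);save(p,n+'0')
    print(n,w(p,np.zeros(3)))
    for t in ['jig','block_center','rack','keeper','lever_pivot','lever_grip','bail_pivot','bail_bar','bail_tab','nest','plane_mark','tin_mark','square_mark','pliers_mark']:
        for r in pinpoint(t,p)[:3]:
            print(t,np.round(r['uv'],1),round(r['conf'],2),atd(p,r['uv']))
E
python3 a.py
```

```text
pics
{'clock': 0.0, 'q': array([ 1.2128,  0.69  , -0.1945,  1.5663,  0.1573,  0.9025, -0.2151]), 'qd': array([-0.0004, -0.002 ,  0.0006,  0.0007,  0.0003, -0.0002,  0.0004]), 'joint_torque': array([  0.0003, -52.7569,  -1.2669, -15.3426,  -0.0527,   0.0066,
         0.0002]), 'tool_pos': array([ 0.2384, -0.5771,  0.2459]), 'eef_rot': array([ 0.8312, -0.5559, -0.0008, -0.0004]), 'contact_force': array([ 0.6238, -0.4029, -0.5339]), 'moment': array([ 0.0419,  0.036 , -0.0283]), 'opening': 1.0031386075279012}
scene [0.0589 0.6671 0.7417]
jig [217.7 283.3] 0.71 [0.4667 0.2667 0.0484]
block_center [326.4 184.3] 0.94 [ 0.4737 -0.0987  0.0632]
rack [323.1 198.9] 0.67 [ 0.4714 -0.0897  0.0262]
rack [323.7 185.7] 0.54 [ 0.4795 -0.0977  0.0565]
keeper [253.3 239.1] 0.73 [0.4786 0.1528 0.0704]
lever_pivot [208.  269.1] 0.95 [0.4923 0.2655 0.067 ]
lever_grip [201.1 243.3] 0.76 [0.4869 0.2834 0.1526]
bail_pivot [212.8 264.7] 0.83 [0.4656 0.2782 0.1099]
bail_bar [180.9 233.5] 0.85 [0.4915 0.3211 0.2006]
bail_tab [165.  233.7] 0.56 [0.4935 0.3504 0.2203]
nest [233.5 271. ] 0.63 [0.4857 0.2029 0.0131
[... 845 characters left out ...]
0.69 [0.4941 0.3548 0.2223]
bail_tab [327.1 212.6] 0.66 [ 0.4741 -0.1086  0.0875]
bail_tab [317.  255.9] 0.53 [ 0.3593 -0.088   0.0005]
nest [212.  216.5] 0.56 [0.4788 0.2067 0.0092]
plane_mark [319.6 135.6] 0.81 [ 0.7099 -0.1135  0.0005]
plane_mark [215.9 217.5] 0.28 [0.4755 0.1954 0.011 ]
plane_mark [136.9 204.9] 0.2 [0.4939 0.3541 0.2223]
tin_mark [276.1 137.5] 0.66 [0.7011 0.0167 0.0243]
tin_mark [204.2 121.1] 0.3 [ 0.7664  0.2295 -0.0016]
tin_mark [139.9 202. ] 0.21 [0.5008 0.348  0.2196]
square_mark [206.3 118.4] 0.72 [ 0.7745  0.2231 -0.0012]
pliers_mark [318.7 252. ] 0.97 [ 0.3702 -0.0922  0.0088]
pliers_mark [324.4 208.7] 0.3 [ 0.4847 -0.102   0.0875]
wrist [ 0.3137 -0.5465  0.3845]
```

```bash
cd pics; python3 -c "
import cv2
for n in ['scene0','top0']:
    i=cv2.imread(n+'.png');cv2.imwrite(n+'b.png',cv2.resize(i,(768,576)))
i=cv2.imread('top0.png')[150:260,120:360];cv2.imwrite('topc.png',cv2.resize(i,None,fx=3.3,fy=3.3,interpolation=cv2.INTER_CUBIC))
"
```

```text
(no output)
```

View pics/scene0b.png

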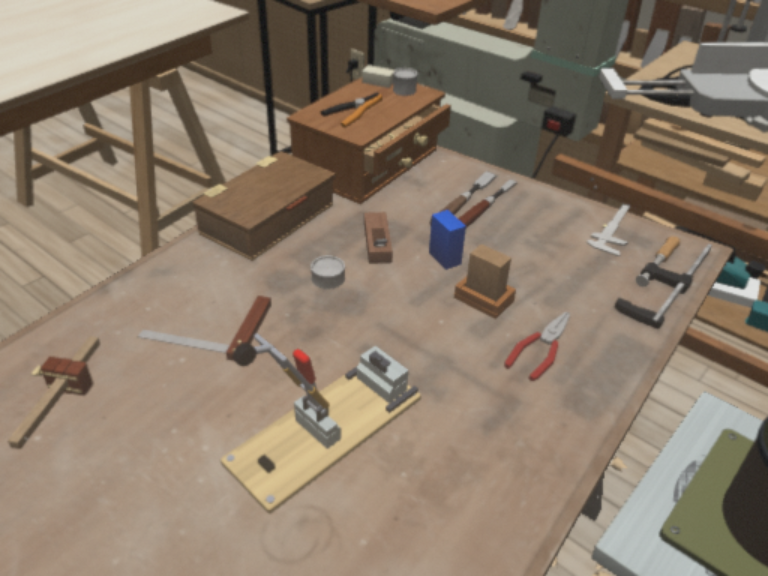

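View pics/top0b.png

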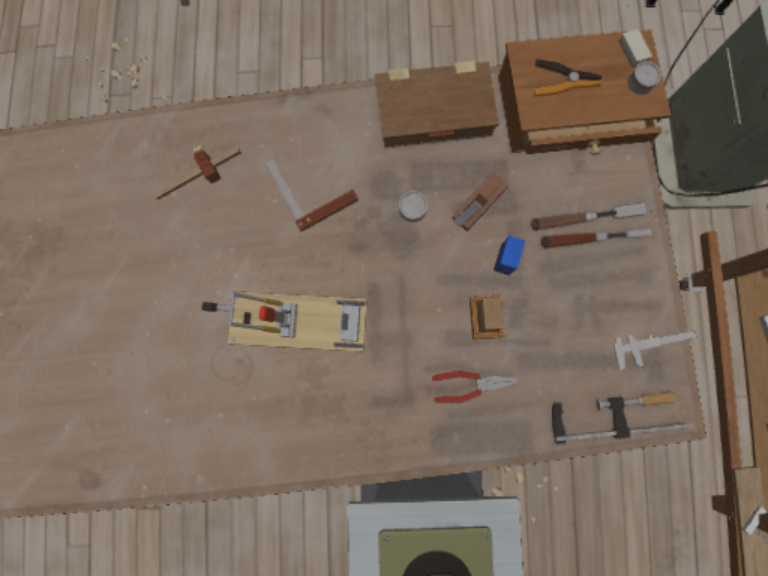

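View pics/topc.png

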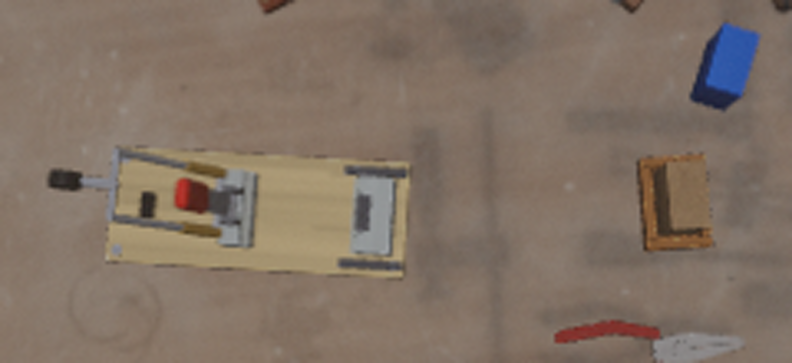

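The wooden block at top px (326,207) in the small rack fits the description: beech, standing in the rack. The blue one at (338,172) is the decoy, so it stays put. Next I'll confirm this in a crop and fit the poses.

```bash
cat > b.py <<'E'
from h import *
np.set_printoptions(precision=4,suppress=True)
p=snapshot('top')
cv2.imwrite('pics/blk.png',cv2.resize(cv2.cvtColor(p['frame'][150:240,290:370],cv2.COLOR_RGB2BGR),None,fx=6,fy=6,interpolation=cv2.INTER_CUBIC))
def cloud(p,u0,u1,v0,v1):
    out=[];
    for v in range(v0,v1):
        for u in range(u0,u1):
            d=p['depth'][v,u]
            if d>0: out.append(np.r_[w(p,ray(p,(u,v))*d),p['frame'][v,u],u,v])
    return np.array(out)
c=cloud(p,120,360,150,260); np.save('c.npy',c)
# bench level
print('bench',np.median(c[(c[:,2]<.006),2]))
def rect(xy):
    (cx,cy),(a,b),ang=cv2.minAreaRect((xy*1000).astype(np.float32));print('rect',cx,cy,a,b,ang,len(xy))
b=c[(c[:,1]<-.05)&(c[:,2]>.08)&(c[:,0]<.53)&(c[:,0]>.43)];print('block top',b[:,:3].mean(0),np.median(b[:,2]));rect(b[:,:2])
r=c[(c[:,1]<-.05)&(c[:,2]>.015)&(c[:,0]<.53)&(c[:,0]>.42)];rect(r[:,:2])
bed=c[(c[:,1]>.05)&(c[:,2]>.006)&(c[:,2]<.02)];rect(bed[:,:2])
# colour-based bed
hsv=cv2.cvtColor(p['frame'],cv2.COLOR_RGB2HSV);m=cv2.inRange(hsv,(15,70,120),(32,255,255));m[:, :140]=0;m[:,250:]=0;m[:185]=0;m[245:]=0
ys,xs=np.nonzero(m);xy=np.array([atz(p,(u,v),.012)[:2] for u,v in zip(xs,ys)]);rect(xy)
q=snapshot('scene')
hsv=cv2.cvtColor(q['frame'],cv2.COLOR_RGB2HSV);m=cv2.inRange(hsv,(15,70,120),(32,255,255));m[:,:140]=0;m[:,290:]=0;m[:230]=0;m[350:]=0
n,l,st,_=cv2.connectedComponentsWithStats(m);k=1+st[1:,4].argmax();ys,xs=np.nonzero(l==k);xy=np.array([atz(q,(u,v),.012)[:2] for u,v in zip(xs,ys)]);rect(xy)
cv2.imwrite('pics/m.png',m)
E
python3 b.py
```

```text
bench -0.0007028880877639754
block top [ 0.4844 -0.1116  0.0883] 0.08824632310903535
rect 484.9297790527344 -112.11751556396484 55.240360260009766 32.80885314941406 1.872227668762207 258
rect 485.03582763671875 -111.93540954589844 79.42729187011719 56.79412078857422 2.430290937423706 545
rect 536.8153076171875 277.7344970703125 273.33172607421875 375.380859375 11.72371768951416 2215
rect 492.1307373046875 246.29432678222656 259.9294128417969 110.49552154541016 84.89942169189453 2036
rect 490.5619812011719 249.64892578125 261.282470703125 116.90547180175781 87.22058868408203 4249
```

View pics/blk.png

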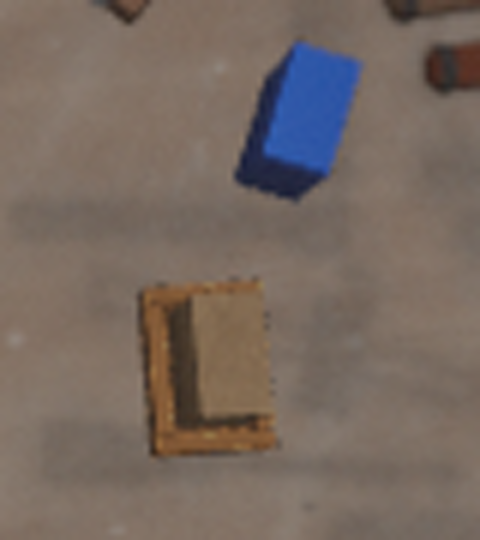

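```bash
cat > c.py <<'E'
from h import *
np.set_printoptions(precision=4,suppress=True)
p=snapshot('top')
hsv=cv2.cvtColor(p['frame'],cv2.COLOR_RGB2HSV);m=cv2.inRange(hsv,(15,70,120),(32,255,255));m[:, :140]=0;m[:,250:]=0;m[:185]=0;m[245:]=0
n,l,st,_=cv2.connectedComponentsWithStats(m);k=1+st[1:,4].argmax();m=(l==k)
print(st[k])
T=[];B=[];L=[];Rr=[]
for u in range(155,243):
    v=np.nonzero(m[:,u])[0]
    if len(v): T.append(atz(p,(u,v.min()-.5),.012)[:2]);B.append(atz(p,(u,v.max()+.5),.012)[:2])
for v in range(200,232):
    u=np.nonzero(m[v])[0]
    if len(u): L.append(atz(p,(u.min()-.5,v),.012)[:2]);Rr.append(atz(p,(u.max()+.5,v),.012)[:2])
for n,X in zip('TBLR',[T,B,L,Rr]):
    X=np.array(X,np.float32);f=cv2.fitLine(X,cv2.DIST_HUBER,0,.001,.001).ravel();d=f[:2]
    print(n,f,np.degrees(np.arctan2(d[1],d[0])),np.abs((X-f[2:])@[-d[1],d[0]]).mean())
c=np.load('c.npy')
# 3D pieces at jig above 25mm
j=c[(c[:,1]>.05)&(c[:,2]>.025)]
o=p['frame'];cv2.imwrite('pics/jig.png',cv2.resize(cv2.cvtColor(o[185:245,130:250],cv2.COLOR_RGB2BGR),None,fx=6.5,fy=6.5,interpolation=cv2.INTER_CUBIC))
for n in ['top','scene']:
    P=p if n=='top' else snapshot('scene')
    for t in ['lever_pivot','keeper','nest','lever_grip','bail_pivot','bail_bar','bail_tab']:
        r=pinpoint(t,P)
        z={'lever_pivot':.062,'keeper':.058,'nest':.012}.get(t)
        if r: print(n,t,r[0]['uv'],r[0]['conf'],atz(P,r[0]['uv'],z) if z else atd(P,r[0]['uv']))
    if n=='scene':
        o=P['frame'];cv2.imwrite('pics/jig2.png',cv2.resize(cv2.cvtColor(o[215:345,140:290],cv2.COLOR_RGB2BGR),None,fx=4.5,fy=4.5,interpolation=cv2.INTER_CUBIC))
E
python3 c.py
```

```text
[ 152  195   92   39 1603]
T [0.076  0.9971 0.5382 0.2548] 85.64229 0.004816333
B [0.0794 0.9968 0.4357 0.2273] 85.44853 0.0007042417
L [ 0.2883 -0.9575  0.4897  0.2916] -73.24111 0.013286667
R [ 0.9954 -0.0963  0.4801  0.1678] -5.5264616 0.0040324163
top lever_pivot [187.5, 216.8] 0.63 [0.4757 0.2666 0.062 ]
top keeper [232.9, 215.4] 0.75 [0.4764 0.1431 0.058 ]
top nest [211.7, 217.8] 0.62 [0.4749 0.2073 0.012 ]
top lever_grip [180.5, 211.0] 0.56 [0.4852 0.2703 0.134 ]
top bail_pivot [186.3, 210.1] 0.63 [0.4914 0.2645 0.0892]
top bail_bar [155.9, 206.0] 0.48 [0.513  0.3683 0.0117]
top bail_tab [140.6, 203.0] 0.79 [0.4983 0.346  0.2204]
scene lever_pivot [207.4, 269.8] 0.82 [0.4951 0.2644 0.062 ]
scene keeper [255.5, 238.9] 0.65 [0.4835 0.1399 0.058 ]
scene nest [233.4, 270.9] 0.93 [0.4867 0.2021 0.012 ]
scene lever_grip [202.5, 242.7] 0.73 [0.4848 0.2821 0.1545]
scene bail_pivot [210.0, 267.8] 0.79 [0.4855 0.2666 0.0767]
scene bail_bar [178.1, 229.1] 0.57 [0.5    0.3191 0.2034]
scene bail_tab [164.7, 234.5] 0.96 [0.4932 0.3513 0.2195]
```

View pics/jig.png

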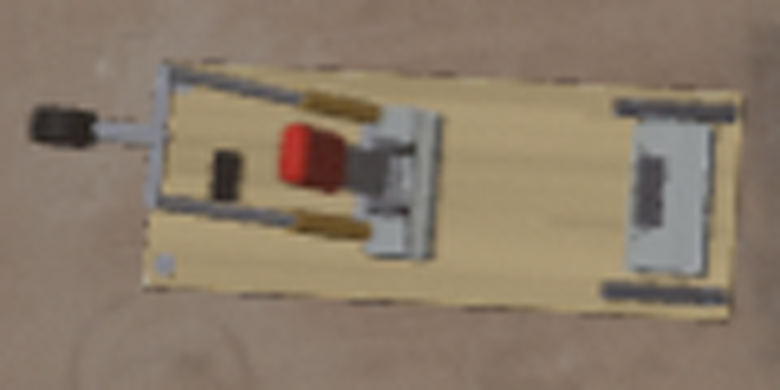

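View pics/jig2.png

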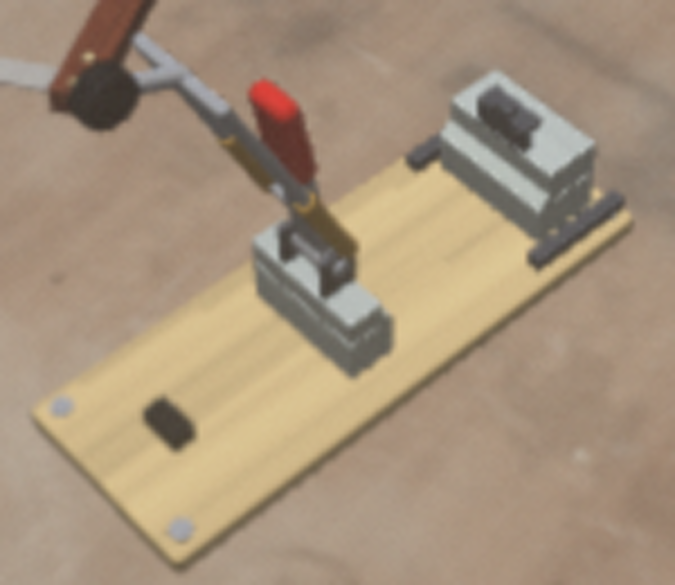

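```bash
cat > d.py <<'E'
from h import *
np.set_printoptions(precision=4,suppress=True)
p=snapshot('top');q=snapshot('scene')
J=[(-50,-135),(50,-135),(50,125),(-50,125)]  # x jig ~ -X world
img={ (50,125):(729,320),(50,-135):(143,288),(-50,125):(742,92),(-50,-135):(168,62)}
img2={(-50,-135):None}
src=[];dst=[]
for k,(x,y) in img.items():
    P=atz(p,((x+.5)/6.5-.5+130,(y+.5)/6.5-.5+185),.012);print(k,P);src.append(k);dst.append(P[:2])
def fit(s,d):
    s=np.array(s)/1000.;d=np.array(d);sc=s.mean(0);dc=d.mean(0);H=(s-sc).T@(d-dc);U,S,V=np.linalg.svd(H);Rm=V.T@np.diag([1,np.linalg.det(V.T@U.T)])@U.T
    t=dc-Rm@sc;print('fit',t,np.degrees(np.arctan2(Rm[1,0],Rm[0,0])),'res',(s@Rm.T+t-d)*1000);return t,Rm
fit(src,dst)
print('scene');s2=[];d2=[]
# near-left corner(bottom) : jig(50,-135) ; left: (-50,-135)... determined by world
for (x,y) in [(33,412),(180,568),(633,215)]:
    P=atz(q,((x+.5)/4.5-.5+140,(y+.5)/4.5-.5+215),.012);print(P);d2.append(P[:2])
fit([(-50,-135),(50,-135),(50,125)],d2)
E
python3 d.py
```

```text
(50, 125) [0.4274 0.1228 0.012 ]
(50, -135) [0.4477 0.38   0.012 ]
(-50, 125) [0.5268 0.1149 0.012 ]
(-50, -135) [0.5475 0.37   0.012 ]
fit [0.4869 0.2419] 175.3559335113586 res [[-0.3818 -1.3565]
 [ 0.3339  0.546 ]
 [-0.173  -1.617 ]
 [ 0.2209  2.4275]]
scene
[0.548  0.3712 0.012 ]
[0.4492 0.3803 0.012 ]
[0.431  0.1213 0.012 ]
fit [0.4892 0.2415] 175.88118087777764 res [[ 0.8228  1.4079]
 [-0.1976 -0.5619]
 [-0.6252 -0.846 ]]
```

```bash
cat > plan.py <<'E'
import sys
from h import *
# usage: plan x y z yawdeg n
x,y,z,yaw=map(float,sys.argv[1:5]);n=int(sys.argv[5])
s=get_state();Rm=R.from_quat(s['eef_rot']).as_matrix();P=np.array(s['tool_pos'])
y0=np.degrees(np.arctan2(Rm[1,0],Rm[0,0]));print('at',P.round(4),'yaw',round(y0,2),'tilt',np.round(Rm[:,2],4),'F',np.round(s['contact_force'],1),'open',round(s['opening']*88.1,1),'t',s['clock'])
dy=(yaw-y0+180)%360-180; D=(np.array([x,y,z])-P)/n
for i in range(n):
    a=np.radians(y0+dy*i/n)
    X=np.array([np.cos(a),np.sin(a),0]);Y=np.array([np.sin(a),-np.cos(a),0])
    print([round(float(D@X),4),round(float(D@Y),4),round(float(-D[2]),4)],'turn',round(-dy/n,2))
E
python3 plan.py 0.485 -0.112 0.2 2.2 10
```

```text
at [ 0.2387 -0.5776  0.2468] yaw -67.55 tilt [ 0.e+00 -1.e-04 -1.e+00] F [-0.  -0.2 -0.7] open 88.0 t 3.25
[-0.0336, -0.0405, 0.0047] turn -6.97
[-0.0285, -0.0443, 0.0047] turn -6.97
[-0.0229, -0.0475, 0.0047] turn -6.97
[-0.0169, -0.0499, 0.0047] turn -6.97
[-0.0107, -0.0516, 0.0047] turn -6.97
[-0.0044, -0.0525, 0.0047] turn -6.97
[0.002, -0.0526, 0.0047] turn -6.97
[0.0084, -0.052, 0.0047] turn -6.97
[0.0146, -0.0506, 0.0047] turn -6.97
[0.0207, -0.0485, 0.0047] turn -6.97
```

```bash
python3 -m creep '[{"hand":0.088,"slide":[-0.034,-0.040,0.005],"turn":-7},{"hand":0.088,"slide":[-0.028,-0.044,0.005],"turn":-7},{"hand":0.088,"slide":[-0.023,-0.047,0.005],"turn":-7},{"hand":0.088,"slide":[-0.017,-0.050,0.005],"turn":-7},{"hand":0.088,"slide":[-0.011,-0.052,0.005],"turn":-7}]'; python3 plan.py 0.485 -0.112 0.2 2.2 5
```

```text
clock: 3.88
tool_pos: [0.3614, -0.3434, 0.2219]
eef_rot: [0.96, -0.278, 0.001, 0.0]
contact_force: [0.5, -0.1, 0.8]
opening: 0.997
at [ 0.3614 -0.3434  0.2219] yaw -32.34 tilt [ 1.e-03 -6.e-04 -1.e+00] F [ 0.5 -0.1  0.8] open 87.8 t 3.875
[-0.0039, -0.0523, 0.0044] turn -6.91
[0.0024, -0.0524, 0.0044] turn -6.91
[0.0087, -0.0517, 0.0044] turn -6.91
[0.0149, -0.0503, 0.0044] turn -6.91
[0.0208, -0.0482, 0.0044] turn -6.91
```

```bash
python3 -m creep '[{"hand":0.088,"slide":[-0.004,-0.052,0.004],"turn":-6.9},{"hand":0.088,"slide":[0.0025,-0.0525,0.004],"turn":-6.9},{"hand":0.088,"slide":[0.009,-0.052,0.004],"turn":-6.9},{"hand":0.088,"slide":[0.015,-0.050,0.004],"turn":-6.9},{"hand":0.088,"slide":[0.021,-0.048,0.004],"turn":-6.9}]'
cat > e.py <<'E'
from h import *
p=snapshot('wrist');save(p,'w1')
c=[]
for v in range(0,384,2):
    for u in range(0,512,2):
        d=p['depth'][v,u]
        if d>0: c.append(np.r_[w(p,ray(p,(u,v))*d)])
c=np.array(c)
def rect(xy):
    r=cv2.minAreaRect((xy*1000).astype(np.float32));print(r,len(xy))
g=(abs(c[:,0]-.485)<.06)&(abs(c[:,1]+.112)<.06)
rect(c[g&(c[:,2]>.08)&(c[:,2]<.1)][:,:2]);rect(c[g&(c[:,2]>.015)&(c[:,2]<.1)][:,:2])
E
python3 e.py; python3 plan.py 0.485 -0.112 0.066 2.2 3
```

```text
clock: 4.5
tool_pos: [0.4864, -0.1129, 0.2018]
eef_rot: [1.0, 0.019, 0.0, 0.0]
contact_force: [0.4, -0.9, 0.3]
opening: 1.0
((485.4364013671875, -113.21204376220703), (54.90135955810547, 32.38111114501953), 1.8210241794586182) 587
((485.4957275390625, -112.13636016845703), (79.00128936767578, 54.380069732666016), 2.093393564224243) 1068
at [ 0.4907 -0.1042  0.2021] yaw 2.95 tilt [ 0.0066  0.0069 -1.    ] F [2.8 4.5 0.1] open 88.2 t 4.55
[-0.002, 0.0025, 0.0454] turn 0.25
[-0.002, 0.0025, 0.0454] turn 0.25
[-0.002, 0.0025, 0.0454] turn 0.25
```

View pics/w1.png

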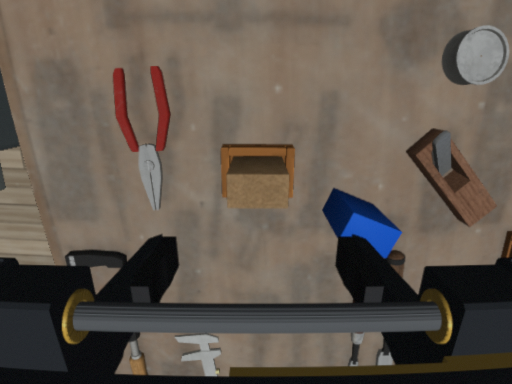

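```bash
python3 -m creep '[{"hand":0.068,"slide":[0,0,0],"turn":0},{"hand":0.068,"slide":[0,0,0],"turn":0},{"hand":0.068,"slide":[0,0,0],"turn":0}]';python3 plan.py 0.4854 -0.1127 0.066 2.0 3
python3 - <<'E'
from h import *
p=snapshot('top');c=[]
for v in range(150,215):
    for u in range(310,365):
        d=p['depth'][v,u]
        if d>0 and p['frame'][v,u,2]>2*int(p['frame'][v,u,0]): c.append(w(p,ray(p,(u,v))*d))
c=np.array(c);print(len(c),c.min(0),c.max(0)); t=c[c[:,2]>.07];print(t.min(0))
E
```

```text
clock: 4.92
tool_pos: [0.4848, -0.1159, 0.2017]
eef_rot: [1.0, 0.016, -0.0, 0.001]
contact_force: [0.2, -1.1, -1.3]
opening: 0.773
at [ 0.4848 -0.1159  0.2017] yaw 1.78 tilt [-5.e-04 -1.e-03 -1.e+00] F [ 0.2 -1.1 -1.3] open 68.1 t 4.925
[0.0002, -0.0011, 0.0452] turn -0.07
[0.0002, -0.0011, 0.0452] turn -0.07
[0.0002, -0.0011, 0.0452] turn -0.07Traceback (most recent call last):
  File "<stdin>", line 7, in <module>
    return umr_minimum(a, axis, None, out, keepdims, initial, where)
ValueError: zero-size array to reduction operation minimum which has no identity
```

```bash
python3 -m creep '[{"hand":0.068,"slide":[0,0,0.030],"turn":0},{"hand":0.068,"slide":[0,0,0.04],"turn":0},{"hand":0.068,"slide":[0,0,0.015],"turn":0},{"hand":0.068,"slide":[0,0,0],"turn":0}]';python3 plan.py 0.4854 -0.1127 0.066 2.0 2
```

```text
clock: 5.48
tool_pos: [0.4846, -0.1149, 0.1159]
eef_rot: [1.0, 0.016, -0.001, 0.0]
contact_force: [0.3, 0.3, 0.4]
opening: 0.769
at [ 0.4846 -0.1149  0.1159] yaw 1.89 tilt [-2.3e-03 -2.0e-04 -1.0e+00] F [0.3 0.3 0.4] open 67.8 t 5.475
[0.0005, -0.0011, 0.025] turn -0.06
[0.0005, -0.0011, 0.025] turn -0.06
```

```bash
python3 -m creep '[{"hand":0.068,"slide":[0.0005,-0.001,0.025],"turn":0},{"hand":0.068,"slide":[0.0005,-0.001,0.025],"turn":0},{"hand":0.068,"slide":[0,0,0],"turn":0},{"hand":0.04,"slide":[0,0,0],"turn":0},{"hand":0.04,"slide":[0,0,0],"turn":0}]' 12;python3 plan.py 0.4854 -0.1127 0.066 2.0 1
python3 -m creep '[{"hand":0.04,"slide":[0,0,0],"turn":0},{"hand":0.04,"slide":[0,0,-0.002],"turn":0},{"hand":0.04,"slide":[0,0,-0.020],"turn":0},{"hand":0.04,"slide":[0,0,-0.04],"turn":0},{"hand":0.04,"slide":[0,0,-0.03],"turn":0}]'
```

```text
clock: 6.1
tool_pos: [0.4871, -0.1126, 0.0679]
eef_rot: [1.0, 0.017, 0.001, 0.0]
contact_force: [0.3, 0.1, 2.5]
opening: 0.624
at [ 0.4871 -0.1126  0.0679] yaw 1.91 tilt [ 2.2e-03 -3.0e-04 -1.0e+00] F [0.3 0.1 2.5] open 55.0 t 6.1
[-0.0017, 0.0001, 0.0019] turn -0.09
clock: 6.72
tool_pos: [0.4862, -0.1123, 0.16]
eef_rot: [1.0, 0.017, 0.0, -0.0]
contact_force: [0.4, -0.9, -1.3]
opening: 0.622
```

```bash
python3 -m creep '[{"hand":0.04,"slide":[0,0.02,0],"turn":0},{"hand":0.04,"slide":[0,0.03,0],"turn":0},{"hand":0.04,"slide":[0,0.018,0.02],"turn":0},{"hand":0.04,"slide":[0,0,0.04],"turn":0},{"hand":0.04,"slide":[0,0,0.02],"turn":0}]' ;python3 plan.py 0.4854 -0.18 0.059 2.0 1
```

```text
clock: 7.35
tool_pos: [0.4874, -0.1805, 0.0772]
eef_rot: [1.0, 0.017, -0.001, -0.0]
contact_force: [-0.5, 1.2, -2.1]
opening: 0.622
at [ 0.4874 -0.1805  0.0772] yaw 1.9 tilt [-2.5e-03  4.0e-04 -1.0e+00] F [-0.5  1.2 -2.1] open 54.8 t 7.35
[-0.002, -0.0006, 0.0182] turn -0.1
```

```bash
python3 -m creep '[{"hand":0.04,"slide":[0,0,0.012],"turn":0},{"hand":0.04,"slide":[0,0,0.005],"turn":0},{"hand":0.04,"slide":[0,0,0.001],"turn":0},{"hand":0.04,"slide":[0,0,0],"turn":0}]' ;python3 plan.py 0.4854 -0.18 0.059 2.0 1
```

```text
clock: 7.85
tool_pos: [0.4891, -0.1803, 0.0613]
eef_rot: [1.0, 0.017, 0.001, 0.0]
contact_force: [0.1, -0.3, -0.7]
opening: 0.628
at [ 0.4891 -0.1803  0.0613] yaw 1.95 tilt [ 1.1e-03 -3.0e-04 -1.0e+00] F [ 0.1 -0.3 -0.7] open 55.3 t 7.85
[-0.0037, -0.0004, 0.0023] turn -0.05
```

```bash
python3 -m creep '[{"hand":0.04,"slide":[0,0,0.002],"turn":0},{"hand":0.04,"slide":[0,0,0.001],"turn":0},{"hand":0.04,"slide":[0,0,0],"turn":0}]' 5
```

```text
clock: 8.22
tool_pos: [0.4891, -0.1804, 0.0584]
eef_rot: [1.0, 0.017, 0.001, 0.0]
contact_force: [-0.1, -0.1, 4.8]
opening: 0.624
```

```bash
python3 -m creep '[{"hand":0.068,"slide":[0,0,0],"turn":0},{"hand":0.068,"slide":[0,0,0],"turn":0},{"hand":0.068,"slide":[0,0,-0.015],"turn":0},{"hand":0.068,"slide":[0,0,-0.04],"turn":0},{"hand":0.0,"slide":[0,-0.02,-0.005],"turn":0}]'; python3 -m creep '[{"hand":0.0,"slide":[-0.002,-0.022,0],"turn":0},{"hand":0.0,"slide":[0,0,0],"turn":0},{"hand":0.0,"slide":[0,0,0.025],"turn":0},{"hand":0.0,"slide":[0,0,0.015],"turn":0},{"hand":0.0,"slide":[0,0,0],"turn":0}]'; python3 plan.py 0.487 -0.16 0.068 2.0 1
python3 - <<'E'
from h import *
save(snapshot('scene'),'s2')
E
```

```text
clock: 8.85
tool_pos: [0.4894, -0.162, 0.1205]
eef_rot: [1.0, 0.015, 0.002, 0.001]
contact_force: [0.6, 0.7, -0.3]
opening: 0.684
clock: 9.48
tool_pos: [0.4847, -0.1394, 0.0771]
eef_rot: [1.0, 0.017, -0.001, 0.0]
contact_force: [0.2, -0.2, -0.4]
opening: 0.117
at [ 0.4847 -0.1394  0.0771] yaw 1.9 tilt [-2.e-03 -8.e-04 -1.e+00] F [ 0.2 -0.2 -0.4] open 10.3 t 9.475
[0.0016, 0.0207, 0.0091] turn -0.1
```

View pics/s2.png

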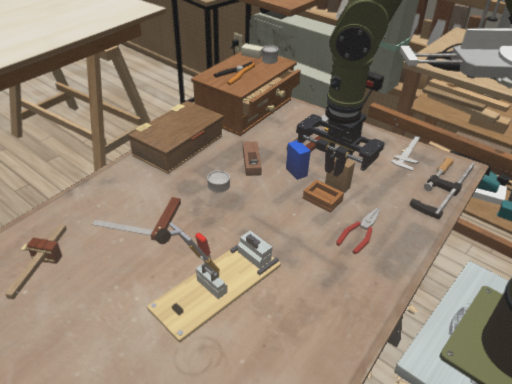

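```bash
python3 -m creep '[{"hand":0.0,"slide":[0,0.01,0.005],"turn":0},{"hand":0.0,"slide":[0,0.008,0],"turn":0},{"hand":0.0,"slide":[0,0.007,0],"turn":0},{"hand":0.0,"slide":[0,0.006,0],"turn":0},{"hand":0.0,"slide":[0,0.006,0],"turn":0}]'; python3 -m creep '[{"hand":0.0,"slide":[0,0.006,0],"turn":0},{"hand":0.0,"slide":[0,0.006,0],"turn":0},{"hand":0.0,"slide":[0,0.004,0],"turn":0},{"hand":0.0,"slide":[0,0,0],"turn":0}]'
python3 - <<'E'
from h import *
save(snapshot('scene'),'s3')
save(snapshot('wrist'),'w3')
E
```

```text
clock: 10.15
tool_pos: [0.4865, -0.1758, 0.0728]
eef_rot: [1.0, 0.017, 0.0, 0.0]
contact_force: [0.1, 0.7, 0.3]
opening: 0.008
clock: 10.65
tool_pos: [0.487, -0.1916, 0.0727]
eef_rot: [1.0, 0.017, 0.0, 0.0]
contact_force: [0.9, 0.4, -0.4]
opening: 0.008
```

View pics/s3.png

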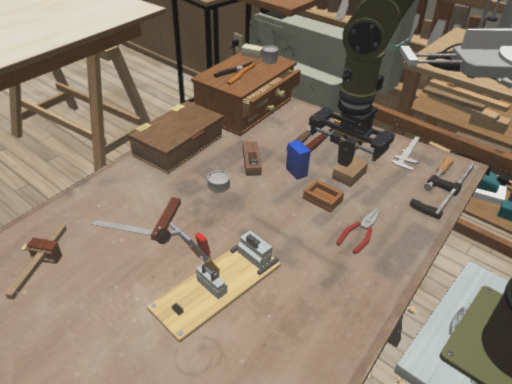

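View pics/w3.png

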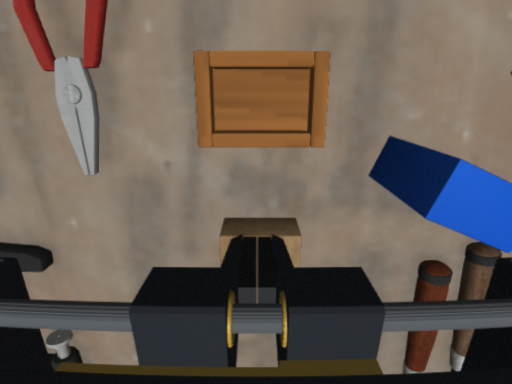

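Block lies flat, hand clear of it. I'll rise above it, open and measure.

```bash
python3 -m creep '[{"hand":0.0,"slide":[0,0,-0.03],"turn":0},{"hand":0.07,"slide":[0,0.005,-0.045],"turn":0},{"hand":0.07,"slide":[0,0.02,-0.03],"turn":0},{"hand":0.07,"slide":[0,0.018,-0.015],"turn":0},{"hand":0.07,"slide":[0,0,0],"turn":0}]'; python3 -m creep '[{"hand":0.07,"slide":[0,0,0],"turn":0}]'; sed -i 's/^g=.*/import sys;cx,cy,h0,h1=map(float,sys.argv[2:6])\ng=(abs(c[:,0]-cx)<.06)\&(abs(c[:,1]-cy)<.06)/; s/^rect(c.*/rect(c[g\&(c[:,2]>h0)\&(c[:,2]<h1)][:,:2])/; s/.w1./sys.argv[1]/; s/^from h/import sys\nfrom h/' e.py; python3 e.py w4 .487 -.236 .025 .045; python3 plan.py 0.487 -.236 .025 0 3
```

```text
clock: 11.38
tool_pos: [0.4889, -0.2356, 0.1935]
eef_rot: [1.0, 0.016, 0.001, 0.001]
contact_force: [0.1, 0.5, -0.3]
opening: 0.434
clock: 11.5
tool_pos: [0.488, -0.233, 0.192]
eef_rot: [1.0, 0.018, -0.001, -0.001]
contact_force: [-0.2, 0.6, 0.2]
opening: 0.55
((489.2518615722656, -237.78968811035156), (54.78723907470703, 78.50579833984375), 2.1093556880950928) 974
at [ 0.488  -0.2327  0.1918] yaw 2.05 tilt [-0.0017  0.0013 -1.    ] F [ 0.2 -0.   0.3] open 52.2 t 11.55
[-0.0004, 0.0011, 0.0556] turn 0.68
[-0.0004, 0.0011, 0.0556] turn 0.68
[-0.0003, 0.0011, 0.0556] turn 0.68
```

View pics/w4.png

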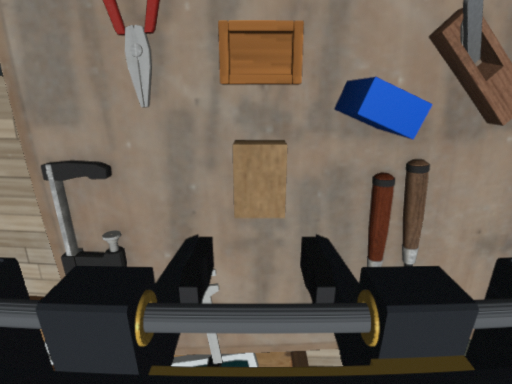

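```bash
python3 -m creep '[{"hand":0.07,"slide":[0.001,0.0025,0.04],"turn":0},{"hand":0.07,"slide":[0,0.0025,0.055],"turn":0},{"hand":0.07,"slide":[0,0,0.05],"turn":0},{"hand":0.07,"slide":[0,0,0.02],"turn":0},{"hand":0.07,"slide":[0,0,0],"turn":0}]'; python3 plan.py 0.4893 -.2378 .018 2.1 1
```

```text
clock: 12.18
tool_pos: [0.4884, -0.2372, 0.0257]
eef_rot: [1.0, 0.018, -0.002, -0.001]
contact_force: [-0.3, -0.4, -0.2]
opening: 0.795
at [ 0.4884 -0.2372  0.0257] yaw 2.08 tilt [-0.0044  0.002  -1.    ] F [-0.3 -0.4 -0.2] open 70.1 t 12.175
[0.0009, 0.0006, 0.0077] turn -0.02
```

```bash
python3 -m creep '[{"hand":0.07,"slide":[0,0,0.007],"turn":0},{"hand":0.04,"slide":[0,0,0],"turn":0},{"hand":0.04,"slide":[0,0,0],"turn":0},{"hand":0.04,"slide":[0,0,0],"turn":0}]' 15; python3 plan.py 0.4893 -.2378 .018 2.1 1; python3 -m creep '[{"hand":0.04,"slide":[0,0,-0.03],"turn":0},{"hand":0.04,"slide":[0,0,-0.05],"turn":0},{"hand":0.04,"slide":[0,-0.01,-0.05],"turn":0}]';python3 plan.py 0.485 .19 .19 -4.5 10
```

```text
clock: 12.68
tool_pos: [0.4902, -0.2393, 0.0214]
eef_rot: [1.0, 0.017, 0.001, 0.0]
contact_force: [-0.1, -0.1, 3.4]
opening: 0.623
at [ 0.4902 -0.2393  0.0214] yaw 1.95 tilt [ 1.4e-03 -4.0e-04 -1.0e+00] F [-0.1 -0.1  3.4] open 54.8 t 12.675
[-0.0009, -0.0016, 0.0034] turn -0.15
clock: 13.05
tool_pos: [0.4885, -0.2301, 0.1519]
eef_rot: [1.0, 0.016, -0.001, 0.0]
contact_force: [0.1, -1.3, -1.9]
opening: 0.621
at [ 0.4885 -0.2301  0.1519] yaw 1.84 tilt [-1.1e-03 -4.0e-04 -1.0e+00] F [ 0.1 -1.3 -1.9] open 54.7 t 13.05
[0.001, -0.042, -0.0038] turn 0.63
[0.0005, -0.042, -0.0038] turn 0.63
[0.0001, -0.042, -0.0038] turn 0.63
[-0.0004, -0.042, -0.0038] turn 0.63
[-0.0009, -0.042, -0.0038] turn 0.63
[-0.0013, -0.042, -0.0038] turn 0.63
[-0.0018, -0.042, -0.0038] turn 0.63
[-0.0023, -0.0419, -0.0038] turn 0.63
[-0.0027, -0.0419, -0.0038] turn 0.63
[-0.0032, -0.0419, -0.0038] turn 0.63
```

```bash
python3 -m creep '[{"hand":0.04,"slide":[0,-0.03,-0.015],"turn":1.3},{"hand":0.04,"slide":[0,-0.05,-0.015],"turn":1.3},{"hand":0.04,"slide":[0,-0.05,-0.01],"turn":1.3},{"hand":0.04,"slide":[0,-0.05,-0.01],"turn":1.3},{"hand":0.04,"slide":[0,-0.05,0],"turn":1.3}]'; python3 -m creep '[{"hand":0.04,"slide":[0,-0.05,0],"turn":0},{"hand":0.04,"slide":[0,-0.035,0],"turn":0},{"hand":0.04,"slide":[0,-0.015,0],"turn":0},{"hand":0.04,"slide":[0,0,0],"turn":0},{"hand":0.04,"slide":[0,0,0],"turn":0}]'; python3 plan.py 0.485 .2048 .19 -4.5 2
cat > f.py <<'E'
import sys
from h import *
np.set_printoptions(precision=4,suppress=True)
p=snapshot('wrist');save(p,sys.argv[1])
for t in ['nest','keeper','lever_pivot','jig']:
    for r in pinpoint(t,p)[:2]:
        z={'lever_pivot':.062,'keeper':.058,'nest':.012,'jig':0}[t]
        print(t,np.round(r['uv'],1),round(r['conf'],2),atz(p,r['uv'],z))
E
python3 f.py w5
```

```text
clock: 13.68
tool_pos: [0.4929, 0.002, 0.2015]
eef_rot: [0.999, -0.04, 0.001, 0.0]
contact_force: [0.8, 0.5, -1.2]
opening: 0.621
clock: 14.3
tool_pos: [0.5006, 0.0979, 0.2005]
eef_rot: [0.999, -0.041, -0.0, 0.001]
contact_force: [0.2, -0.1, -2.4]
opening: 0.621
at [0.5006 0.0979 0.2005] yaw -4.71 tilt [-9.0e-04 -2.1e-03 -1.0e+00] F [ 0.2 -0.1 -2.4] open 54.7 t 14.3
[-0.0122, -0.0526, 0.0052] turn -0.11
[-0.0121, -0.0526, 0.0052] turn -0.11
nest [235.   68.6] 0.93 [0.4858 0.2058 0.012 ]
keeper [231.8 133.8] 0.65 [0.4799 0.1459 0.058 ]
jig [234.2  30.7] 0.83 [0.488  0.2434 0.    ]
```

View pics/w5.png

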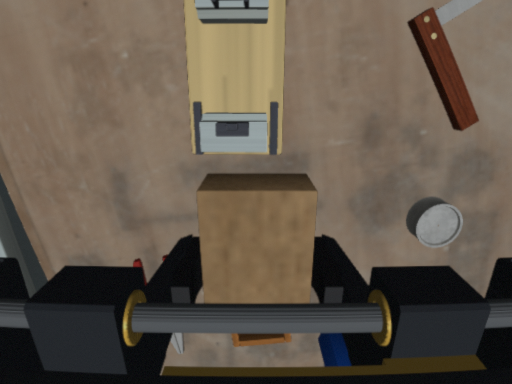

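```bash
cat > g.py <<'E'
from h import *
np.set_printoptions(precision=4,suppress=True)
p=snapshot('wrist')
cv2.imwrite('pics/w5c.png',cv2.resize(cv2.cvtColor(p['frame'][0:170,170:300],cv2.COLOR_RGB2BGR),None,fx=4.4,fy=4.4,interpolation=cv2.INTER_CUBIC))
hsv=cv2.cvtColor(p['frame'],cv2.COLOR_RGB2HSV);m=cv2.inRange(hsv,(15,80,110),(32,255,255));m[165:]=0;m[:,:170]=0;m[:,300:]=0
n,l,st,_=cv2.connectedComponentsWithStats(m);k=1+st[1:,4].argmax();m=(l==k)
T=[];B=[]
for v in range(2,98):
    u=np.nonzero(m[v])[0]
    T.append(atz(p,(u.min()-.5,v),.012)[:2]);B.append(atz(p,(u.max()+.5,v),.012)[:2])
for n,X in zip('LR',[T,B]):
    X=np.array(X,np.float32);f=cv2.fitLine(X,cv2.DIST_HUBER,0,.001,.001).ravel();d=f[:2]
    print(n,f,np.degrees(np.arctan2(d[1],d[0])),np.abs((X-f[2:])@[-d[1],d[0]]).mean(), 'x at y=.205', f[2]+d[0]/d[1]*(.205-f[3]))
# height profile along centre line
for u in (215,255):
  for v in range(6,160,2):
    a=atd(p,(u,v),0)
    if a is not None: print(v,a, end=' ')
  print()
E
python3 g.py
```

```text
L [0.0857 0.9963 0.4381 0.2295] 85.085045 0.00028661903 x at y=.205 0.43601638
R [0.0867 0.9962 0.5386 0.236 ] 85.02777 0.0002694854 x at y=.205 0.5358865
6 [0.4774 0.2542 0.0596] 8 [0.4768 0.2538 0.055 ] 10 [0.4759 0.2538 0.049 ] 12 [0.4747 0.2547 0.0387] 14 [0.4744 0.2533 0.0379] 16 [0.4743 0.2515 0.0386] 18 [0.4738 0.2505 0.0359] 20 [0.4731 0.2498 0.0315] 22 [0.4722 0.2496 0.0247] 24 [0.471  0.2498 0.0158] 26 [0.4704 0.2488 0.0119] 28 [0.4702 0.247  0.0117] 30 [0.47   0.2451 0.0124] 32 [0.4698 0.2433 0.0119] 34 [0.4695 0.2416 0.0114] 36 [0.4694 0.2397 0.0122] 38 [0.469  0.238  0.0111] 40 [0.4689 0.236  0.0122] 42 [0.4688 0.2341 0.0127] 44 [0.4683 0.2326 0.0104] 46 [0.4682 0.2306 0.0115] 48 [0.4681 0.2286 0.0122] 50 [0.4678 0.2268 0.0119] 52 [0.4674 0.2251 0.0107] 54 [0.4672 0.2232 0.011 ] 56 [0.4674 0.2209 0.0137] 58 [0.4669 0.2193 0.0116] 60 [0.4667 0.2174 0.012 ] 62 [0.4664 0.2155 0.0117] 64 [0.4662 0.2136 0.0117] 66 [0.4661 0.2116 0.0124] 68 [0.4657 0.2098 0.0116] 70 [0.4656 0.2078 0.012 ] 72 [0.4654 0.2059 0.0124] 74 [0.465  0.2041 0.011 ] 76 [0.4649 0.2021 0.0119] 78 [0.4647 
[... 2401 characters left out ...]
5031 0.1667 0.0122] 110 [0.503  0.1647 0.0123] 112 [0.5028 0.1625 0.0109] 114 [0.5027 0.1609 0.0173] 116 [0.5027 0.1601 0.0347] 118 [0.5026 0.1583 0.0366] 120 [0.5024 0.1564 0.0377] 122 [0.5023 0.1547 0.0402] 124 [0.5023 0.1541 0.0533] 126 [0.5022 0.1522 0.0531] 128 [0.502  0.1503 0.0523] 130 [0.5019 0.1486 0.0543] 132 [0.5017 0.1466 0.0528] 134 [0.5015 0.1447 0.0529] 136 [0.5014 0.1428 0.0528] 138 [0.5012 0.1409 0.0521] 140 [0.5011 0.139  0.0527] 142 [0.5009 0.1371 0.0523] 144 [0.5008 0.1354 0.0534] 146 [0.5006 0.1332 0.0522] 148 [0.5005 0.1316 0.054 ] 150 [0.5003 0.1294 0.0522] 152 [0.5001 0.1275 0.0523] 154 [0.499  0.1176 0.0119] 156 [ 0.4986  0.1129 -0.0007] 158 [ 0.4984  0.1106 -0.0003]
```

View pics/w5c.png

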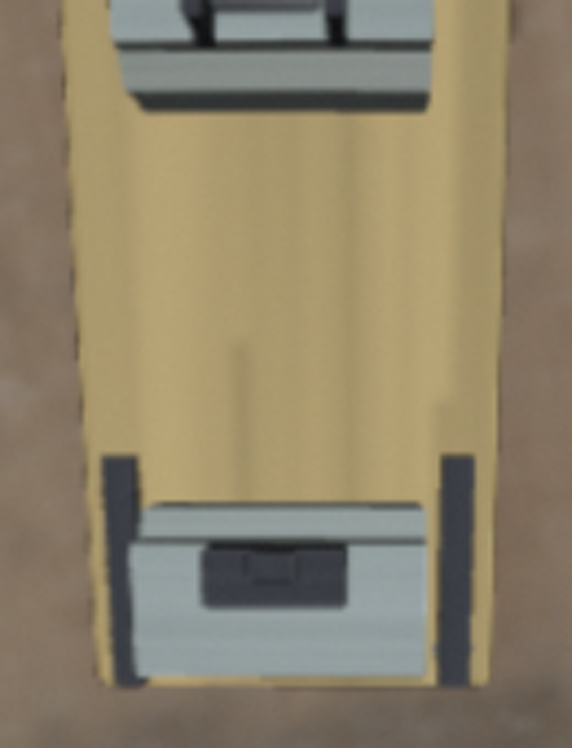

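```bash
cat > k.py <<'E'
from h import *
np.set_printoptions(precision=4,suppress=True)
s=get_state();p=snapshot('wrist');s=get_state()
Rm=R.from_quat(s['eef_rot']).as_matrix();P=s['tool_pos'];c=[]
for v in range(165,300):
    for u in range(195,320):
        d=p['depth'][v,u]
        if d>0: c.append(Rm.T@(w(p,ray(p,(u,v))*d)-P))
c=np.array(c);print(P,np.degrees(np.arctan2(Rm[1,0],Rm[0,0])))
c=c[(abs(c[:,0])<.032)]
for x in (-.02,-.01,0,.01,.02):
    m=(abs(c[:,0]-x)<.003);t=c[m];
    f=t[(t[:,2]>0)&(t[:,2]<.015)];g=t[(t[:,2]<.0)]
    print(x,'front face y',np.median(f[:,1]) if len(f) else None,len(f),'top z',np.median(g[:,2]),'min y of top',np.percentile(g[:,1],1))
E
python3 k.py
```

```text
[0.5008 0.0998 0.2007] -4.598802847656212
-0.02 front face y -0.04033768859909091 94 top z -0.01037086317845893 min y of top -0.040516001573219725
-0.01 front face y -0.04029919612764571 94 top z -0.01036119559259393 min y of top -0.04053715670736487
0 front face y -0.04032815979424239 94 top z -0.010360710222890646 min y of top -0.04053808065881187
0.01 front face y -0.04028373910921815 101 top z -0.01032842719894368 min y of top -0.04044048803272384
0.02 front face y -0.04028066351314819 100 top z -0.010278522734097215 min y of top -0.04049833677629497
```

```bash
python3 plan.py 0.4859 .2052 .12 -4.94 4
```

```text
at [0.5008 0.0998 0.2007] yaw -4.6 tilt [-0.e+00 -3.e-04 -1.e+00] F [ 0.4  0.  -2.5] open 54.5 t 14.65
[-0.0058, -0.026, 0.0202] turn 0.09
[-0.0059, -0.026, 0.0202] turn 0.09
[-0.0059, -0.026, 0.0202] turn 0.09
[-0.0059, -0.0259, 0.0202] turn 0.09
```

```bash
python3 -m creep '[{"hand":0.04,"slide":[-0.006,-0.026,0.015],"turn":0.3},{"hand":0.04,"slide":[-0.006,-0.034,0.02],"turn":0},{"hand":0.04,"slide":[-0.006,-0.026,0.025],"turn":0},{"hand":0.04,"slide":[-0.0055,-0.018,0.02],"turn":0},{"hand":0.04,"slide":[0,0,0],"turn":0}]';python3 -m creep '[{"hand":0.04,"slide":[0,0,0],"turn":0},{"hand":0.04,"slide":[0,0,0],"turn":0}]'; python3 plan.py 0.4859 .2052 .055 -4.94 2
```

```text
clock: 15.28
tool_pos: [0.4848, 0.2074, 0.1197]
eef_rot: [0.999, -0.041, -0.001, 0.0]
contact_force: [0.2, -0.7, -1.7]
opening: 0.623
clock: 15.52
tool_pos: [0.4869, 0.2047, 0.1215]
eef_rot: [0.999, -0.043, 0.001, 0.0]
contact_force: [-0.5, 0.4, -1.7]
opening: 0.624
at [0.4869 0.2047 0.1215] yaw -4.97 tilt [ 1.5e-03 -3.0e-04 -1.0e+00] F [-0.5  0.4 -1.7] open 55.0 t 15.525
[-0.0005, -0.0002, 0.0333] turn -0.02
[-0.0005, -0.0002, 0.0333] turn -0.02
```

```bash
python3 -m creep '[{"hand":0.04,"slide":[-0.0005,0,0.025],"turn":0},{"hand":0.04,"slide":[0,0,0.025],"turn":0},{"hand":0.04,"slide":[0,0,0.012],"turn":0},{"hand":0.04,"slide":[0,0,0],"turn":0}]'; python3 plan.py 0.4859 .2052 .034 -4.94 2
```

```text
clock: 16.02
tool_pos: [0.4856, 0.2055, 0.0586]
eef_rot: [0.999, -0.043, -0.0, 0.0]
contact_force: [-0.6, -0.1, -1.5]
opening: 0.62
at [0.4856 0.2055 0.0586] yaw -4.88 tilt [-4.e-04 -7.e-04 -1.e+00] F [-0.6 -0.1 -1.5] open 54.7 t 16.025
[0.0002, 0.0001, 0.0123] turn 0.03
[0.0002, 0.0001, 0.0123] turn 0.03
```

```bash
python3 -m creep '[{"hand":0.04,"slide":[0,0,0.01],"turn":0},{"hand":0.04,"slide":[0,0,0.009],"turn":0},{"hand":0.04,"slide":[0,0,0.004],"turn":0},{"hand":0.04,"slide":[0,0,0.002],"turn":0},{"hand":0.04,"slide":[0,0,0],"turn":0}]'; python3 plan.py 0.4859 .2052 .034 -4.94 2
```

```text
clock: 16.65
tool_pos: [0.4856, 0.2061, 0.0337]
eef_rot: [0.999, -0.042, 0.0, 0.0]
contact_force: [0.2, -0.4, -1.3]
opening: 0.624
at [0.4856 0.2061 0.0337] yaw -4.84 tilt [ 1.e-04 -1.e-04 -1.e+00] F [ 0.2 -0.4 -1.3] open 55.0 t 16.65
[0.0002, 0.0004, -0.0001] turn 0.05
[0.0002, 0.0004, -0.0001] turn 0.05
```

```bash
python3 -m creep '[{"hand":0.04,"slide":[0,0.0005,0.001],"turn":0},{"hand":0.04,"slide":[0,0,0.001],"turn":0},{"hand":0.04,"slide":[0,0,0],"turn":0}]'
```

```text
clock: 17.02
tool_pos: [0.4857, 0.206, 0.0333]
eef_rot: [0.999, -0.042, 0.001, -0.0]
contact_force: [-2.8, -0.3, 13.8]
opening: 0.62
```

```bash
python3 -m creep '[{"hand":0.072,"slide":[0,0,-0.001],"turn":0},{"hand":0.072,"slide":[0,0,0],"turn":0},{"hand":0.072,"slide":[0,0,-0.02],"turn":0},{"hand":0.072,"slide":[0,0,-0.05],"turn":0},{"hand":0.072,"slide":[0,0,-0.06],"turn":0}]';python3 -m creep '[{"hand":0.072,"slide":[0,0,-0.06],"turn":0},{"hand":0.072,"slide":[0,0.02,-0.06],"turn":0},{"hand":0.04,"slide":[0,0,-0.02],"turn":0},{"hand":0.04,"slide":[0,0,0],"turn":0},{"hand":0.04,"slide":[0,0,0],"turn":0}]'
cat > t.py <<'E'
import sys
from h import *
np.set_printoptions(precision=4,suppress=True)
for n in sys.argv[2:]:
    p=snapshot(n);save(p,sys.argv[1]+n)
    for t in ['bail_tab','lever_grip','block_center']:
        for r in pinpoint(t,p)[:1]: print(n,t,np.round(r['uv'],1),round(r['conf'],2),atd(p,r['uv']))
E
python3 t.py a6 wrist scene
```

```text
clock: 17.65
tool_pos: [0.4849, 0.205, 0.1632]
eef_rot: [0.999, -0.042, -0.001, 0.001]
contact_force: [-0.1, 0.6, -0.3]
opening: 0.813
clock: 18.27
tool_pos: [0.4831, 0.1855, 0.3007]
eef_rot: [0.999, -0.042, -0.001, 0.001]
contact_force: [-0.0, -0.1, -0.2]
opening: 0.498
wrist bail_tab [256.  142.1] 0.42 [0.482  0.2062 0.0441]
wrist lever_grip [259.8  83.5] 0.92 [0.4919 0.2755 0.1614]
wrist block_center [255.3 141. ] 0.85 [0.4812 0.2077 0.0438]
scene bail_tab [165.7 231.1] 0.76 [0.4953 0.3472 0.2224]
scene lever_grip [203.4 240.5] 0.71 [0.4827 0.2815 0.1608]
scene block_center [231.1 267.5] 0.93 [0.4762 0.22   0.0452]
```

View pics/a6wrist.png

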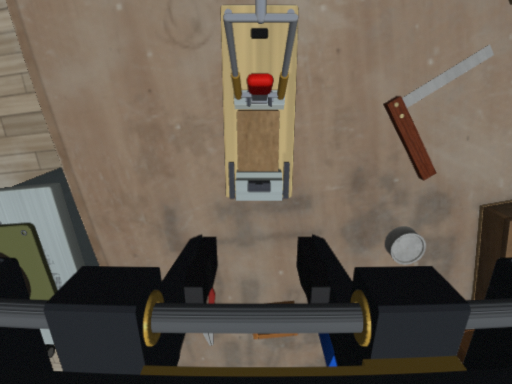

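View pics/a6scene.png

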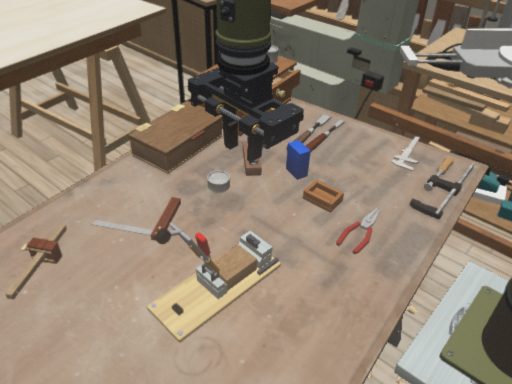

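```bash
python3 -m creep '[{"hand":0.04,"slide":[0,-0.025,-0.005],"turn":0},{"hand":0.04,"slide":[0,-0.045,0],"turn":0},{"hand":0.04,"slide":[0,-0.03,0],"turn":0},{"hand":0.04,"slide":[0,0,0],"turn":0},{"hand":0.04,"slide":[0,0,0],"turn":0}]'; python3 t.py a7 wrist;  python3 plan.py 0.494 .352 .22 -4.94 3
```

```text
clock: 19.3
tool_pos: [0.4923, 0.2843, 0.3067]
eef_rot: [0.999, -0.043, -0.0, 0.001]
contact_force: [0.6, -0.3, -1.0]
opening: 0.451
wrist bail_tab [262.3 113.2] 0.58 [0.5009 0.3522 0.2225]
wrist lever_grip [260.7 182.2] 0.56 [0.4947 0.2821 0.1602]
wrist block_center [251.8 203.3] 0.95 [0.4781 0.2178 0.0449]
at [0.4926 0.2841 0.307 ] yaw -4.95 tilt [ 2.e-04 -9.e-04 -1.e+00] F [ 0.1  0.2 -0.4] open 39.7 t 19.5
[-0.0015, -0.0226, 0.029] turn -0.0
[-0.0015, -0.0226, 0.029] turn -0.0
[-0.0015, -0.0226, 0.029] turn -0.0
```

View pics/a7wrist.png

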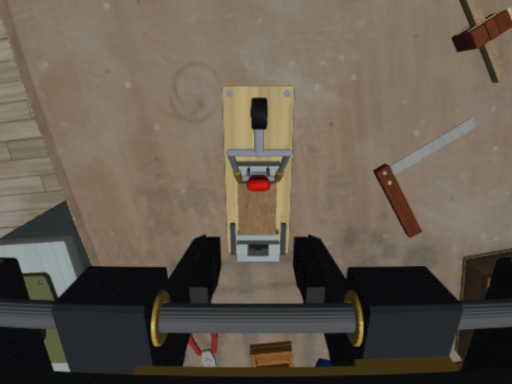

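```bash
cat > tab.py <<'E'
from h import *
import sys
np.set_printoptions(precision=4,suppress=True)
p=snapshot('wrist');c=[]
for v in range(60,230):
    for u in range(215,310):
        d=p['depth'][v,u]
        if d>0:
            a=w(p,ray(p,(u,v))*d)
            if a[2]>.07: c.append(np.r_[a,p['frame'][v,u]])
c=np.array(c)
o=np.array([.4891,.2421]);yj=np.array([-.0862,-.9963]);xj=np.array([-.9963,.0862])
j=np.c_[(c[:,:2]-o)@xj,(c[:,:2]-o)@yj,c[:,2]]*1000
dark=c[:,3:].max(1)<70
t=j[dark&(j[:,2]>150)];print('tab',len(t),t.min(0),t.max(0),np.median(t,0))
for y in range(int(t[:,1].min()),int(t[:,1].max())+1,3):
    s=t[abs(t[:,1]-y)<1.5]
    if len(s): print(y,'x',s[:,0].min(),s[:,0].max(),'zmax',np.percentile(s[:,2],90))
r=j[(c[:,3]>120)&(c[:,4]<60)];print('red',len(r),r.min(0),r.max(0),np.median(r,0))
E
python3 tab.py
```

```text
tab 507 [ -21.7931 -121.0452  150.0639] [ 21.6184 -41.0449 224.3509] [  -0.2323 -110.0171  220.9873]
-121 x -4.714647502870179 5.596263460016416 zmax 218.00746391822793
-118 x -5.444330419442704 5.583825266030355 zmax 220.01589721647326
-115 x -5.343336977840832 5.547272118150013 zmax 222.4956883092273
-112 x -5.327599627918638 5.564499544094911 zmax 222.99943381621398
-109 x -5.346465694608965 5.569604265946369 zmax 223.13440984543354
-106 x -5.425232241583396 5.605167067272288 zmax 222.77552828055005
-103 x -5.487129701604553 5.659791373288154 zmax 221.62566706165487
-100 x -4.811005867865409 5.702308822401739 zmax 219.00530006806878
-97 x 3.4953335848720544 3.4953335848720544 zmax 214.33280110317364
-73 x -21.646661323449518 -21.080323252897166 zmax 194.90966774214957
-70 x -21.53067613981954 -20.922857260869478 zmax 189.65485600580018
-67 x -21.759026629054315 -21.102909286345227 zmax 184.67041869635077
-64 x -21.503573884040975 -21.061141340891723 zmax 177.83629091833302
-61 x -21.4198125338735 -20.65094594984423 zmax 170.59223775464244
-58 x -21.678758431888728 21.61837265329753 zmax 164.83854423253712
-55 x -21.35687339617575 -20.623671561239735 zmax 159.0824011811819
-52 x -21.793104117498327 -21.054853968762675 zmax 153.1656656180432
-43 x 7.256545077217053 7.256545077217053 zmax 154.5200930809177
red 201 [-10.8049 -42.0162 156.4983] [ 11.1488 -32.1613 163.9549] [  0.2241 -37.6516 161.5284]
```

```bash
python3 -m creep '[{"hand":0.034,"slide":[0.0,-0.03,0.01],"turn":0},{"hand":0.034,"slide":[0.0,-0.037,0.02],"turn":0},{"hand":0.034,"slide":[0,0,0.02],"turn":0},{"hand":0.034,"slide":[0,0,0],"turn":0},{"hand":0.034,"slide":[0,0,0],"turn":0}]'; python3 plan.py 0.4985 .3512 .200 -4.94 2
```

```text
clock: 20.18
tool_pos: [0.4986, 0.3517, 0.2578]
eef_rot: [0.999, -0.043, 0.0, -0.0]
contact_force: [0.2, -0.6, 0.2]
opening: 0.384
at [0.4986 0.3517 0.2578] yaw -4.92 tilt [ 1.e-03  2.e-04 -1.e+00] F [ 0.2 -0.6  0.2] open 33.9 t 20.175
[-0.0, 0.0002, 0.0289] turn 0.01
[-0.0, 0.0002, 0.0289] turn 0.01
```

```bash
python3 -m creep '[{"hand":0.034,"slide":[0.0,0,0.03],"turn":0},{"hand":0.034,"slide":[0.0,0,0.027],"turn":0},{"hand":0.034,"slide":[0,0,0],"turn":0},{"hand":0.0,"slide":[0,0,0],"turn":0},{"hand":0.0,"slide":[0,0,0],"turn":0}]' 8; python3 -m creep '[{"hand":0.0,"slide":[0,0,0],"turn":0}]'; python3 plan.py 0.4985 .3512 .200 -4.94 2
python3 - <<'E'
import numpy as np
# tab path, jig mm : B blends from start to end, angle a from a0
B0=np.array([-24.1,85.6]);a0=2.168
N=13;prev=B0+151.9*np.array([np.cos(a0),np.sin(a0)])
for i in range(1,N+1):
    s=i/N;a=a0+(-.0-a0)*s
    B=B0+np.array([9,0.2])*max(0,(s-.5)/.5)
    q=B+151.9*np.array([np.cos(a),np.sin(a)]);d=q-prev;prev=q
    print(i,np.round(d,1),np.round(q,1))
E
```

```text
clock: 20.8
tool_pos: [0.4987, 0.3528, 0.2016]
eef_rot: [0.999, -0.042, 0.001, -0.001]
contact_force: [-0.1, 0.1, 0.3]
opening: 0.183
clock: 20.92
tool_pos: [0.4991, 0.3528, 0.2013]
eef_rot: [0.999, -0.042, 0.001, -0.001]
contact_force: [1.5, 1.5, 1.3]
opening: 0.135
at [0.4991 0.3528 0.2013] yaw -4.87 tilt [ 0.0028  0.0019 -1.    ] F [1.5 1.5 1.3] open 11.9 t 20.925
[-0.0002, 0.0008, 0.0006] turn 0.04
[-0.0002, 0.0008, 0.0006] turn 0.04
1 [22.  12.4] [-87.5 223.6]
2 [23.8  8.6] [-63.7 232.3]
3 [24.9  4.5] [-38.8 236.8]
4 [25.3  0.3] [-13.5 237.1]
5 [25.  -3.9] [ 11.5 233.3]
6 [24. -8.] [ 35.5 225.3]
7 [ 23.1 -11.8] [ 58.6 213.5]
8 [ 21.5 -15.4] [ 80.1 198.1]
9 [ 18.6 -18.5] [ 98.7 179.7]
10 [ 15.3 -21.1] [114.  158.6]
11 [ 11.6 -23.1] [125.7 135.5]
12 [  7.6 -24.5] [133.3 111. ]
13 [  3.5 -25.2] [136.8  85.8]
```

Holding the tab (11.9 mm). Swing over.

```bash
python3 -m creep '[{"hand":0.0,"slide":[0,0.022,-0.0125],"turn":0},{"hand":0.0,"slide":[0,0.024,-0.0085],"turn":0},{"hand":0.0,"slide":[0,0.025,-0.0045],"turn":0},{"hand":0.0,"slide":[0,0.025,0],"turn":0},{"hand":0.0,"slide":[0,0.025,0.004],"turn":0}]'
python3 - <<'E'
from h import *
save(snapshot('scene'),'s8')
E
```

```text
clock: 21.55
tool_pos: [0.4883, 0.2297, 0.2227]
eef_rot: [0.999, -0.043, 0.001, -0.0]
contact_force: [2.6, 0.7, -1.2]
opening: 0.138
```

View pics/s8.png

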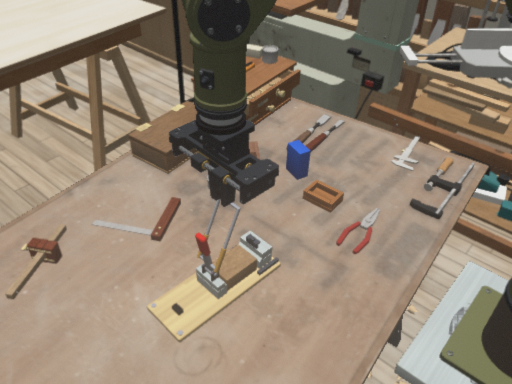

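```bash
python3 -m creep '[{"hand":0.0,"slide":[0,0.024,0.008],"turn":0},{"hand":0.0,"slide":[0,0.023,0.012],"turn":0},{"hand":0.0,"slide":[0,0.0215,0.0155],"turn":0},{"hand":0.0,"slide":[0,0.0185,0.0185],"turn":0},{"hand":0.0,"slide":[0,0.015,0.021],"turn":0}]'; python3 -m creep '[{"hand":0.0,"slide":[0,0.0115,0.023],"turn":0},{"hand":0.0,"slide":[0,0.0075,0.0245],"turn":0},{"hand":0.0,"slide":[0,0,0],"turn":0}]'
python3 - <<'E'
from h import *
p=snapshot('scene')
cv2.imwrite('pics/s9.png',cv2.resize(cv2.cvtColor(p['frame'][190:340,140:300],cv2.COLOR_RGB2BGR),None,fx=4.5,fy=4,interpolation=cv2.INTER_CUBIC))
P=get_state()['tool_pos'];d=P[:2]-np.array([.4891,.2421]);print('jig x,y,z of grasp',d@[-.9963,.0862]*1000,d@[-.0862,-.9963]*1000,P[2]*1000+11)
E
```

```text
clock: 22.22
tool_pos: [0.48, 0.1304, 0.1469]
eef_rot: [0.999, -0.043, 0.001, -0.001]
contact_force: [1.7, 2.2, -1.7]
opening: 0.137
clock: 22.6
tool_pos: [0.4779, 0.1108, 0.0987]
eef_rot: [0.999, -0.043, -0.0, 0.0]
contact_force: [2.5, 0.2, -0.8]
opening: 0.138
jig x,y,z of grasp -0.32688156968512394 131.62265425082904 110.39006607895219
```

View pics/s9.png

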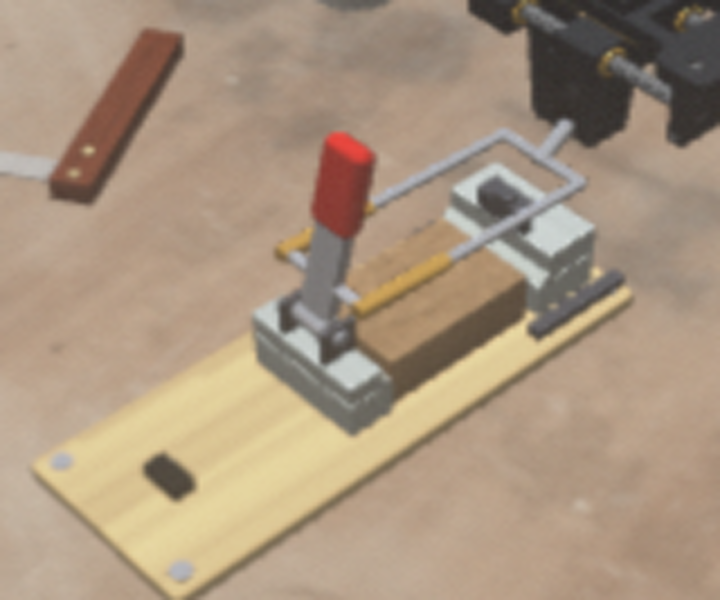

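```bash
python3 -m creep '[{"hand":0.0,"slide":[0,0.004,0.010],"turn":0},{"hand":0.0,"slide":[0,0.0015,0.012],"turn":0},{"hand":0.0,"slide":[0,0,0.007],"turn":0},{"hand":0.0,"slide":[0,0,0.004],"turn":0},{"hand":0.0,"slide":[0,0,0],"turn":0}]'
cat > s.py <<'E'
import sys
from h import *
p=snapshot('scene')
cv2.imwrite('pics/%s.png'%sys.argv[1],cv2.resize(cv2.cvtColor(p['frame'][190:340,140:300],cv2.COLOR_RGB2BGR),None,fx=4.5,fy=4,interpolation=cv2.INTER_CUBIC))
S=get_state();P=S['tool_pos'];d=P[:2]-np.array([.4891,.2421]);print('jig x,y,z of grasp',d@[-.9963,.0862]*1000,d@[-.0862,-.9963]*1000,P[2]*1000+11,S['contact_force'],S['opening'])
E
python3 s.py s10
```

```text
clock: 23.28
tool_pos: [0.4774, 0.1055, 0.0661]
eef_rot: [0.999, -0.042, 0.0, 0.0]
contact_force: [1.9, 1.7, 3.6]
opening: 0.136
jig x,y,z of grasp -0.0916321584067442 137.04340292223213 77.07171360136014 [2.62045827 1.44483701 3.34599141] 0.13694617023575648
```

View pics/s10.png

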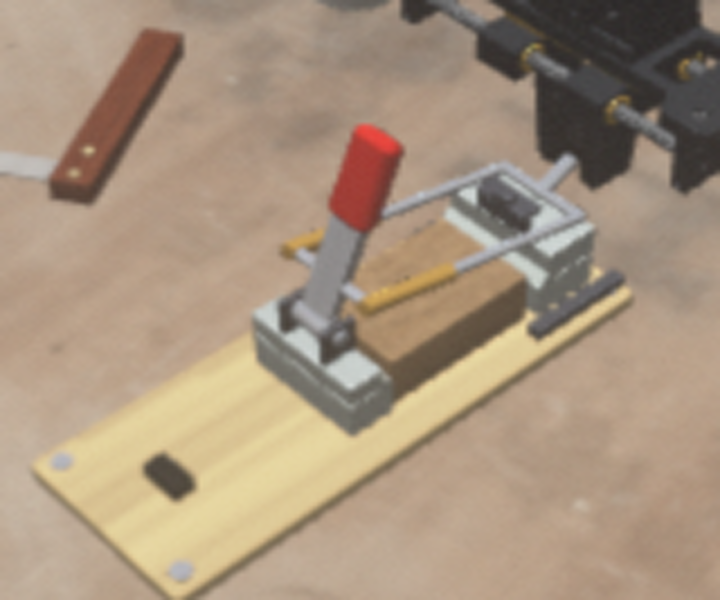

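```bash
python3 -m creep '[{"hand":0.0,"slide":[0,-0.004,0.0005],"turn":0},{"hand":0.0,"slide":[0,-0.004,0],"turn":0},{"hand":0.0,"slide":[0,-0.003,0],"turn":0},{"hand":0.0,"slide":[0,0,0],"turn":0}]'; python3 s.py s11
```

```text
clock: 23.82
tool_pos: [0.4776, 0.1125, 0.0655]
eef_rot: [0.999, -0.044, -0.001, 0.003]
contact_force: [1.6, -5.4, 6.0]
opening: 0.137
jig x,y,z of grasp 0.24958801242639841 130.1106380509623 76.50560661527062 [ 1.71522865 -6.30168516  5.73797308] 0.13359060167627604
```

View pics/s11.png

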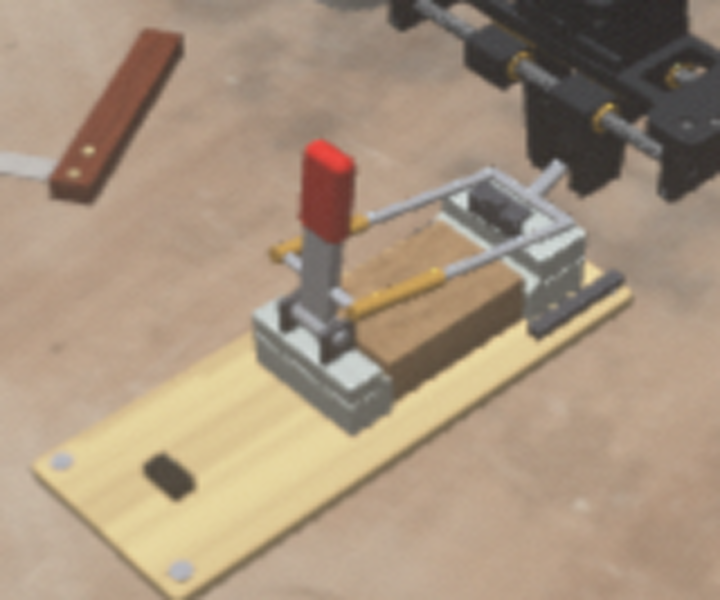

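```bash
python3 -m creep '[{"hand":0.0,"slide":[0,0,-0.001],"turn":0},{"hand":0.034,"slide":[0,0,0],"turn":0},{"hand":0.034,"slide":[0,0,0],"turn":0},{"hand":0.034,"slide":[0,0,-0.02],"turn":0},{"hand":0.034,"slide":[0,0,-0.045],"turn":0}]'; python3 -m creep '[{"hand":0.034,"slide":[0,0.02,-0.045],"turn":0},{"hand":0.034,"slide":[0,0.02,-0.02],"turn":0},{"hand":0.0,"slide":[0,0,0],"turn":0},{"hand":0.0,"slide":[0,0,0],"turn":0}]';python3 s.py s12
python3 - <<'E'
from h import *
p=snapshot('wrist');np.savez('w12.npz',depth=p['depth'])
cv2.imwrite('pics/w12.png',cv2.resize(cv2.cvtColor(p['frame'][0:220,160:360],cv2.COLOR_RGB2BGR),None,fx=2.7,fy=2.7,interpolation=cv2.INTER_CUBIC))
E
```

```text
clock: 24.5
tool_pos: [0.476, 0.1168, 0.1308]
eef_rot: [0.999, -0.041, -0.003, 0.001]
contact_force: [1.5, 0.4, 1.0]
opening: 0.385
clock: 25.0
tool_pos: [0.4739, 0.0776, 0.1957]
eef_rot: [0.999, -0.042, -0.001, -0.0]
contact_force: [-0.1, -0.8, -0.9]
opening: 0.185
jig x,y,z of grasp 1.0350891474323167 165.0101682944144 206.47015255103406 [ 0.05409081  0.73487663 -0.84272728] 0.13978163466991309
```

View pics/s12.png

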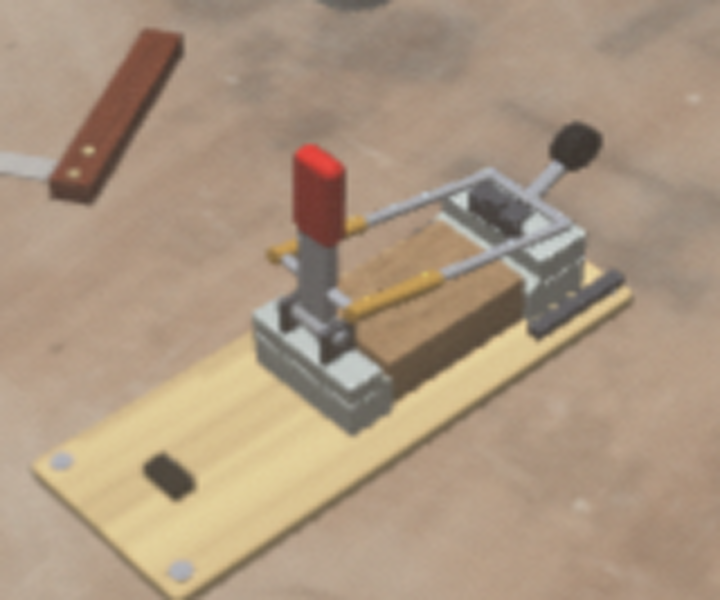

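View pics/w12.png

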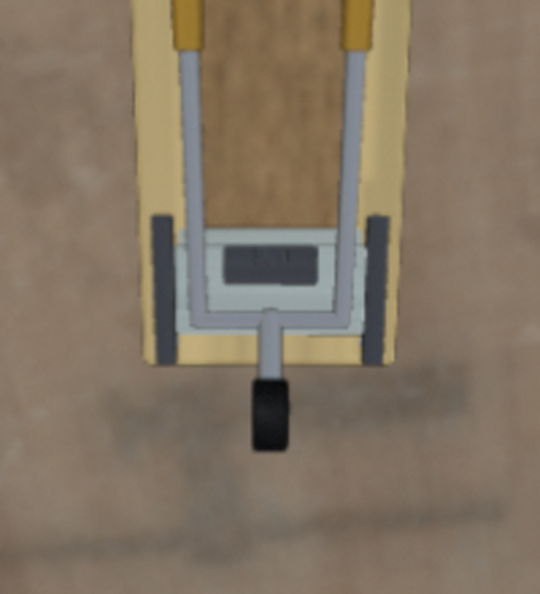

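```bash
python3 - <<'E'
import numpy as np
r=86;prev=None
for th in [94.5,105,115,125,135,145,155,165,172,178,184,190,196,200,203]:
    t=np.radians(th);e=np.array([np.cos(t),np.sin(t)]);n=np.array([np.sin(t),-np.cos(t)])
    c=np.array([-20,62])+r*e+6*n
    off=9 if th<150 else 9-18*np.clip((th-150)/45,0,1)
    q=np.array([c[0]+off,c[1]+8]);print(th,np.round(q,1),None if prev is None else np.round(q-prev,1));prev=q
E
python3 - <<'E'
from h import *
o=np.array([.4891,.2421]);a=o+np.array([-.0862,-.9963])*.006;print(a)
E
python3 plan.py 0.4886 .2361 .26 -4.94 4
```

```text
94.5 [-11.8 156.2] None
105 [-27.5 154.6] [-15.7  -1.6]
115 [-41.9 150.5] [-14.4  -4.1]
125 [-55.4 143.9] [-13.5  -6.6]
135 [-67.6 135.1] [-12.2  -8.8]
145 [-78.  124.2] [-10.4 -10.8]
155 [-88.4 111.8] [-10.4 -12.5]
165 [-98.5  98.1] [-10.1 -13.7]
172 [-104.1   87.9] [ -5.6 -10.1]
178 [-107.9   79. ] [-3.8 -8.9]
184 [-110.8   70. ] [-2.9 -9. ]
190 [-112.7   61. ] [-1.9 -9. ]
196 [-113.3   52.1] [-0.6 -8.9]
200 [-111.9   46.2] [ 1.5 -5.8]
203 [-110.5   41.9] [ 1.4 -4.3]
[0.4885828 0.2361222]
at [0.4739 0.0778 0.1954] yaw -4.74 tilt [-2.1e-03  3.0e-04 -1.0e+00] F [ 0.2  0.2 -0.4] open 7.9 t 25.1
[0.0004, -0.0397, -0.0161] turn 0.05
[0.0004, -0.0397, -0.0161] turn 0.05
[0.0003, -0.0397, -0.0161] turn 0.05
[0.0003, -0.0397, -0.0161] turn 0.05
```

```bash
python3 -m creep '[{"hand":0.0,"slide":[0,-0.03,-0.005],"turn":0},{"hand":0.0,"slide":[0,-0.045,0],"turn":0},{"hand":0.0,"slide":[0.0005,-0.045,0],"turn":0},{"hand":0.0,"slide":[0.0005,-0.03,0.005],"turn":0},{"hand":0.0,"slide":[0.0005,-0.009,0.02],"turn":0}]'; python3 -m creep '[{"hand":0.0,"slide":[0,0,0.02],"turn":0},{"hand":0.0,"slide":[0,0,0],"turn":0},{"hand":0.0,"slide":[0,0,0],"turn":0}]'; python3 s.py s13
```

```text
clock: 25.72
tool_pos: [0.4892, 0.2386, 0.1757]
eef_rot: [0.999, -0.04, 0.0, -0.001]
contact_force: [-0.6, 0.3, -0.6]
opening: 0.009
clock: 26.1
tool_pos: [0.4894, 0.2342, 0.1561]
eef_rot: [0.999, -0.043, -0.0, 0.001]
contact_force: [0.3, -0.0, 1.0]
opening: 0.01
jig x,y,z of grasp -1.2353121453674165 7.579180346276679 167.57606014925233 [ 0.08520308  0.36477531 -0.19116217] 0.0047152133826626075
```

View pics/s13.png

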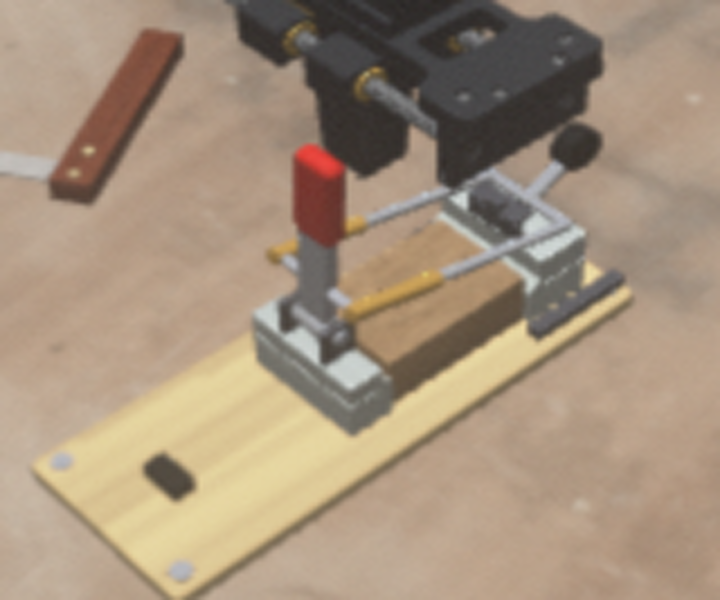

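```bash
python3 -m creep '[{"hand":0.0,"slide":[0,-0.019,0.001],"turn":0},{"hand":0.0,"slide":[0,-0.008,0.001],"turn":0},{"hand":0.0,"slide":[0,-0.008,0.001],"turn":0},{"hand":0.0,"slide":[0,-0.007,0.002],"turn":0},{"hand":0.0,"slide":[0,-0.007,0.002],"turn":0}]'; python3 s.py s14
```

```text
clock: 26.78
tool_pos: [0.4936, 0.2842, 0.1493]
eef_rot: [0.999, -0.042, -0.0, 0.0]
contact_force: [-0.5, -1.1, 1.0]
opening: 0.006
jig x,y,z of grasp -0.6092927882561939 -43.544097048620195 160.15421744639403 [0.4747098  0.99585495 1.44173407] 0.0014565950554360635
```

View pics/s14.png

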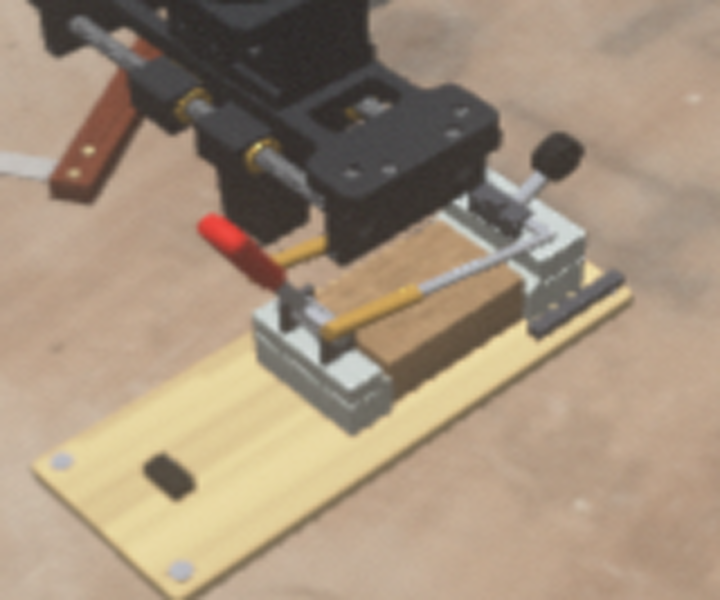

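```bash
python3 -m creep '[{"hand":0.0,"slide":[0,-0.010,0.004],"turn":0},{"hand":0.0,"slide":[0,-0.010,0.007],"turn":0},{"hand":0.0,"slide":[0,-0.008,0.007],"turn":0},{"hand":0.0,"slide":[0,-0.006,0.007],"turn":0},{"hand":0.0,"slide":[0,0,0],"turn":0}]'; python3 s.py s15
python3 - <<'E'
from h import *
p=snapshot('top')
cv2.imwrite('pics/t15.png',cv2.resize(cv2.cvtColor(p['frame'][185:245,130:250],cv2.COLOR_RGB2BGR),None,fx=6.5,fy=6.5,interpolation=cv2.INTER_CUBIC))
E
```

```text
clock: 27.45
tool_pos: [0.4964, 0.3184, 0.1239]
eef_rot: [0.999, -0.042, -0.0, -0.0]
contact_force: [0.3, -0.3, 1.1]
opening: 0.004
jig x,y,z of grasp -0.7190857822073596 -76.39279348923498 135.2118321390227 [-0.2271241  -0.46659796  0.75722477] 0.008211730145252196
```

View pics/s15.png

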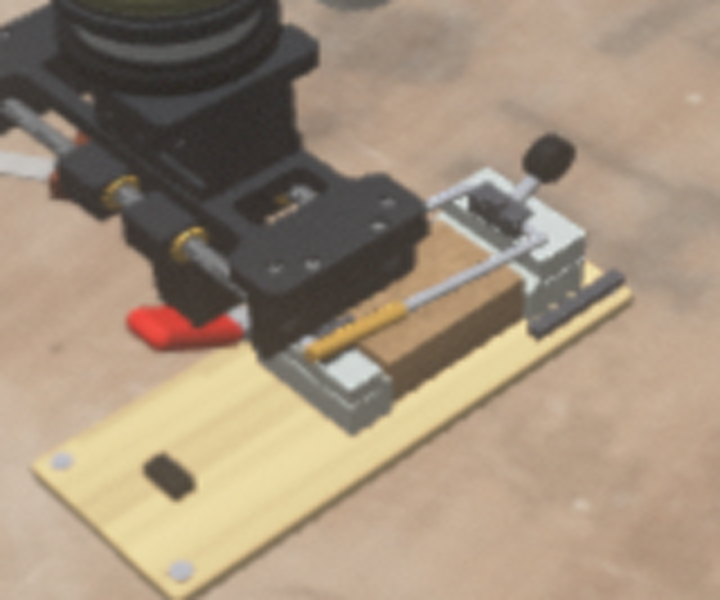

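View pics/t15.png

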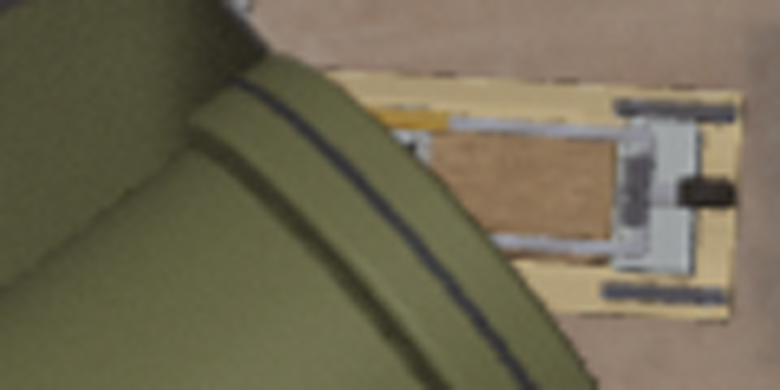

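```bash
python3 -m creep '[{"hand":0.0,"slide":[0,-0.010,0.010],"turn":0},{"hand":0.0,"slide":[0,-0.010,0.012],"turn":0},{"hand":0.0,"slide":[0,-0.006,0.010],"turn":0},{"hand":0.0,"slide":[0,-0.004,0.008],"turn":0},{"hand":0.0,"slide":[0,0,0.005],"turn":0}]'; python3 s.py s16
```

```text
clock: 28.18
tool_pos: [0.4988, 0.3486, 0.0788]
eef_rot: [0.999, -0.042, -0.0, -0.0]
contact_force: [0.3, -0.8, 0.6]
opening: 0.005
jig x,y,z of grasp -0.3942540665219258 -106.17411420715813 89.40902721211879 [-1.41260375 -0.50419282 -0.31635257] 0.005192710535879742
```

View pics/s16.png

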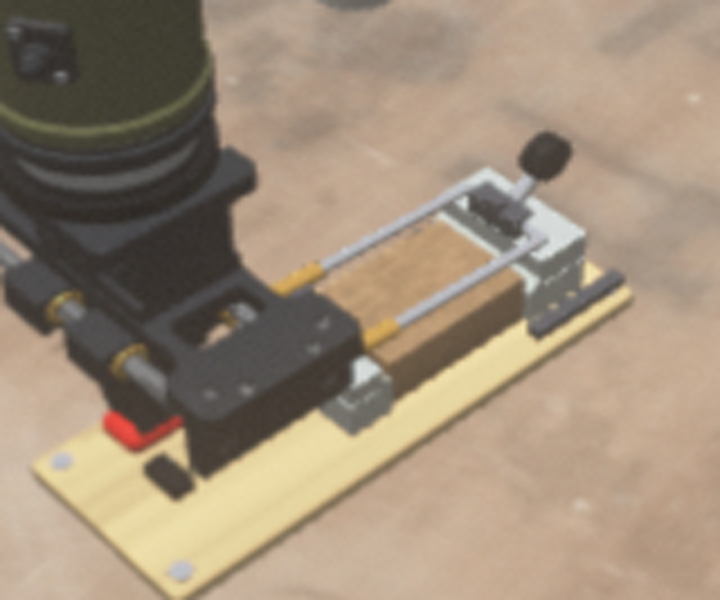

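```bash
python3 -m creep '[{"hand":0.0,"slide":[0,-0.001,0.006],"turn":0},{"hand":0.0,"slide":[0,-0.001,0.007],"turn":0},{"hand":0.0,"slide":[0,0,0.007],"turn":0},{"hand":0.0,"slide":[0,0,0.007],"turn":0},{"hand":0.0,"slide":[0,0,0.003],"turn":0}]'; python3 -m creep '[{"hand":0.0,"slide":[0,0,0.003],"turn":0},{"hand":0.0,"slide":[0,0,0],"turn":0}]'; python3 s.py s17
```

```text
clock: 28.85
tool_pos: [0.499, 0.3493, 0.0489]
eef_rot: [0.999, -0.042, -0.0, 0.0]
contact_force: [0.3, 0.4, 0.4]
opening: 0.003
clock: 29.1
tool_pos: [0.4992, 0.3493, 0.0478]
eef_rot: [0.999, -0.042, 0.0, 0.0]
contact_force: [-2.7, -2.7, 9.8]
opening: 0.005
jig x,y,z of grasp -0.787518205258919 -107.69327969207892 58.77428984151539 [-2.56803869 -2.28193043 10.34711253] 0.0033536986891896325
```

View pics/s17.png

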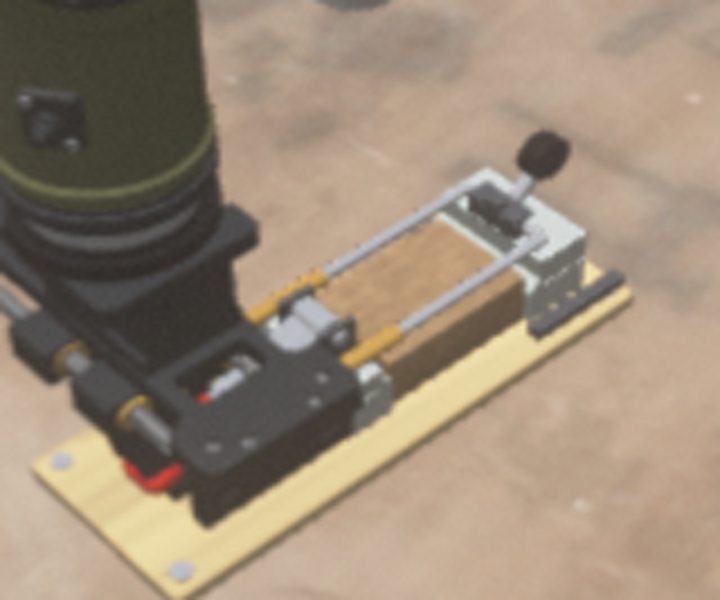

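```bash
python3 -m creep '[{"hand":0.0,"slide":[0,0,0.0015],"turn":0},{"hand":0.0,"slide":[0,0,0.001],"turn":0},{"hand":0.0,"slide":[0,0,0],"turn":0}]'; python3 -m creep '[{"hand":0.0,"slide":[0,0,-0.005],"turn":0},{"hand":0.0,"slide":[0,0,-0.03],"turn":0},{"hand":0.0,"slide":[0,-0.02,-0.06],"turn":0},{"hand":0.0,"slide":[0.02,0,-0.06],"turn":0},{"hand":0.0,"slide":[0.06,0.0,-0.05],"turn":0}]'; python3 -m creep '[{"hand":0.0,"slide":[0.06,0,0],"turn":0},{"hand":0.0,"slide":[0.06,0,0],"turn":0},{"hand":0.0,"slide":[0.02,0,0],"turn":0},{"hand":0.0,"slide":[0,0,0],"turn":0},{"hand":0.0,"slide":[0,0,0],"turn":0}]'; python3 s.py s18
python3 - <<'E'
from h import *
p=snapshot('top');save(p,'t18f')
cv2.imwrite('pics/t18.png',cv2.resize(cv2.cvtColor(p['frame'][185:245,130:250],cv2.COLOR_RGB2BGR),None,fx=6.5,fy=6.5,interpolation=cv2.INTER_CUBIC))
E
```

```text
clock: 29.52
tool_pos: [0.4993, 0.3493, 0.0471]
eef_rot: [0.999, -0.042, 0.001, 0.001]
contact_force: [-5.8, -5.2, 24.2]
opening: 0.005
clock: 30.15
tool_pos: [0.5673, 0.3661, 0.2413]
eef_rot: [0.999, -0.04, 0.0, -0.002]
contact_force: [1.9, 0.7, -0.9]
opening: 0.005
clock: 30.78
tool_pos: [0.7064, 0.3526, 0.2374]
eef_rot: [0.999, -0.041, -0.001, -0.0]
contact_force: [0.2, 2.0, -0.2]
opening: 0.003
jig x,y,z of grasp -206.90301958948444 -128.97419915034124 248.80401878075367 [ 0.77740253 -0.64818072  0.67634922] 0.004890675821234399
```

View pics/s18.png

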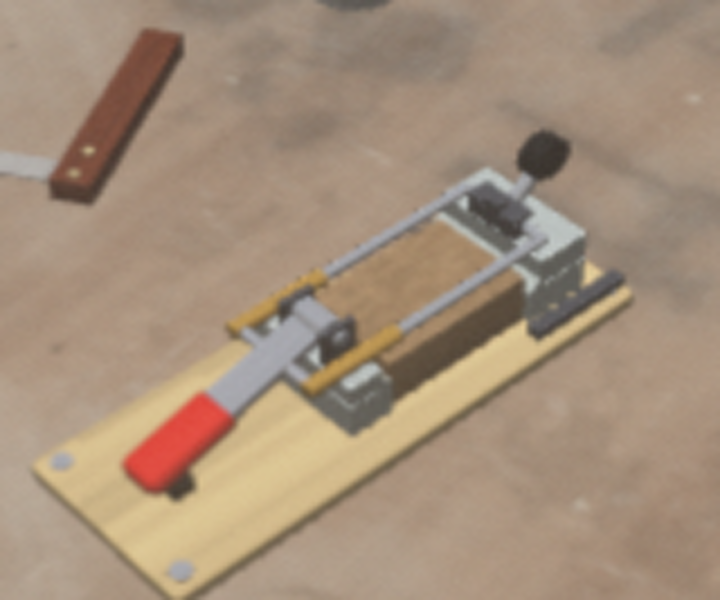

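View pics/t18.png

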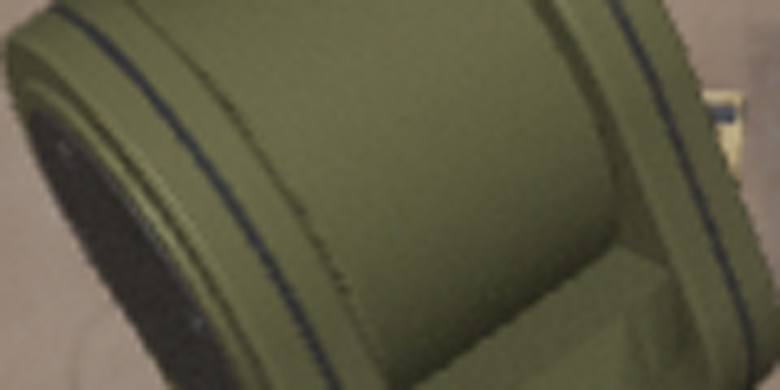

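View pics/t18f.png

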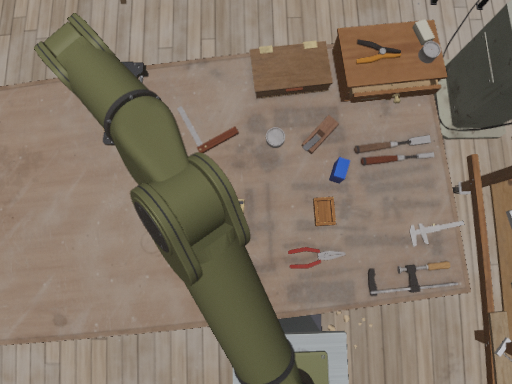

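Run:
```python
from h import *
np.set_printoptions(precision=1,suppress=True)
p=snapshot('scene')
J=lambda a: np.r_[(a[:2]-[.4891,.2421])@np.array([[-.9963,.0862],[.0862,-.9963]]) if 0 else [(a[:2]-[.4891,.2421])@[-.9963,.0862],(a[:2]-[.4891,.2421])@[-.0862,-.9963]],a[2]]*1000
c=[]
for v in range(270,320):
    for u in range(160,200):
        f=p['frame'][v,u].astype(int);d=p['depth'][v,u]
        if f[0]>140 and f[1]<80 and d>0:c.append(J(w(p,ray(p,(u,v))*d)))
c=np.array(c);t=c[abs(c[:,0])<8];k=np.polyfit(t[:,1],t[:,2],1);print('grip slope deg',np.degrees(np.arctan(k[0])),t.min(0),t.max(0))
for t in ['bail_bar','keeper','block_center','bail_tab']:
    for r in pinpoint(t,p)[:1]: print(t,r['uv'],r['conf'],J(atd(p,r['uv'])))
print(get_state()['contact_force'],get_state()['clock'])
finish_job()
```

```text
grip slope deg 21.925451080954556 [  -8.  -115.6   30.3] [  8.  -74.4  50.8]
bail_bar [250.3, 243.8] 0.97 [ 3.6 81.  64.1]
keeper [254.2, 238.9] 0.84 [ 1.3 94.  67.1]
block_center [295.7, 157.8] 0.68 [-133.7  369.8   60.5]
bail_tab [261.6, 226.9] 0.92 [  4.1 110.7  91.1]
[-0.4  0.4 -0.7] 31.125
the job is handed in; nothing more can be done
```

The block is clamped in the jig and I handed the job in at 31.1 s (the limit is 72 s).

- **Laying it flat:** I lifted the beech block out of the rack and stood it on the bench. I then let go and tipped it over with the closed fingers, because the hand itself could not be leaned. It fell flat.
- **Into the jig:** I took it again by its two long sides and set it down between the fence and the jaw.
- **Clamping:** I swung the bail over by its tab and brought the bar down beyond the keeper's lip. I then pressed the lever over, and its pull drew the bar in under the lip.

**Last checks:**
- **Lever:** the grip lies about 22° below level, against 20° for the closed stop. I pressed it there with about 24 N, and it stayed down once released.
- **Bail and jaw:** the picture shows the bar hooked on the keeper. The jaw was up against the block.
- **Other things:** the plane, tin, square and pliers look where they were. I compared them by eye and did not measure them. The hand was clear of everything at the end.

**What disagreed or was not ideal:**
- The last network answer for block_center landed on the blue look-alike (pixel 296,158). The clamped block was confirmed only by eye.
- The network's depth points for bar and keeper were about 13 mm apart along the jig, probably because they fell on nearby surfaces. The picture and the lever stop show the bar hooked.
- When I pulled the tab in, the bar dragged the jaw towards the block early, with no harm visible.
- At the end the top camera's view of the jig was blocked by the arm.

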